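# Refit the analyser's shield hood so that it holds the interlock pin down

### The arm

A 7-joint arm with a two-finger parallel gripper is mounted at the origin on a cart in front of the work surface, level with it; the furniture and walls round the work are solid. World frame = base frame: x ahead of the robot, y to its left, z up, the work surface at z = 0. Lengths are in m, angles in rad, forces in N, time in s.
With the tool pointing down it reaches from about 0.4 to 0.85 m from the base axis. Payload 10.4 kg.
Tool frame: the origin (TCP) lies between the finger pads; the fingertips stand ahead of it and the grasp point (between the pads) lies 3 mm ahead of it (r.tips_ahead is the z of the fingertips in the tool frame, in m); z points along the fingers, y is the line along which they close (so a half turn about z gives the same grasp; the last joint's range is limited). The gripper opens to 87 mm and grips with 3 to 60 N. Pads are 19 mm wide; open, the fingers measure 117 mm over their backs; the gripper's body (75 mm by 190 mm) begins 51 mm behind the grasp point.
Start: joints at [-1.355, 0.332, -0.065, 1.46, 0.022, 1.35, -0.088], TCP at [0.148, 0.607, 0.207] pointing down, gripper open.
Joint ranges: [-2.6, 2.6], [-0.5, 2.12], [-1.47, 1.34], [0.16, 2.42], [-1.27, 4.41], [0.06, 2.06], [-2.6, 2.6]. Speed limits (rad/s): [2.22, 2.22, 2.79, 2.79, 3.14, 3.14, 3.14].

### API

Orientations are given as a unit quaternion [x, y, z, w].
In Python, from bench import telemetry, camera, get_calibration, r gives the robot as it stands.
- The arm moves only by the tool drive_tool, never from a script. Its argument "series" is one flat list of numbers, 7 for each row, row after row: the turn, a rotation vector about the tool's x, y, z in units of 5 degrees (1.0 is 5 degrees), then the shift along the tool's x, y, z in units of 40 mm (1.0 is 40 mm), then the opening, from -1 (shut) to 1 (fully open). A call has 1 to 10 rows; each row is the pose to reach, as a shift and turn from the pose commanded when the call began, along the tool's axes at that moment; what a row does not reach only later rows make up. A row lasts 1/12 s, in which the tool goes at most 41.7 mm and 7.16 degrees, less where a joint would pass 70% of its speed; a pose out of reach is approached as far as the arm can. A call with a gripper value outside its range is refused whole. The fingers move at their own pace and stop on an object; "grip_force" is the grip in N (left out, the last holds). Time passes only in rows, so rows that repeat a pose let the fingers close. It gives the time, the measured TCP pose, the force, the opening and the grip force at its end, in the units of the state.
- telemetry.read_state(): the state, without advancing time (a new reading comes with each control period).
- camera(name): name is "side" or "top"; returns the picture (480x640x3 uint8, red, green, blue); there is no depth.
- get_calibration(name): a dict with "fovy" (degrees; the focal length in pixels is half the picture's height over the tangent of half this angle, whatever the lens; pixels are square), "cx", "cy" (the principal point, pixels), "xyz" and "rotation" of the camera in the world. Camera axes: x right, y up, looking along -z (the intrinsics and any distortion apply to the point x, -y, -z); pixel columns grow to the right and rows downward; lengths in m; the calibration is good to about 2 mm. A picture is of the moment at which its call begins. get_calibration takes no time and is no camera call.
- r.close_job(): hands the job in; it is judged then, once.
The state is a dict: "time": time; "joint_positions": joint angles; "joint_vel": joint speeds; "joint_torque": joint torques, N m; "ee_pos": TCP position; "eef_rot": TCP orientation; "ft_force": force on the tool from outside, world axes, zero at the start; "torque": the same for the moment, N m; "width": finger opening in m; "grip_force": force on a finger pad.
Only numpy, scipy, OpenCV 4.12 (cv2) and the standard library are available. Lean on these libraries where they do the work, as an engineer would, in place of code of your own. Each camera call takes 0.05 s, during which the arm holds its last target. There are 200 camera calls.

### The job

The desktop X-ray analyser will not fire until its shield hood covers the specimen and holds the interlock pin down. The hood is lying on its side: stand it upright on the worktop and let go, take it again by its handle from above, and lower it gently over the specimen onto the analyser's stage, flat and centred between the two guide rails, turned so that the flange inside its foot holds the pin down. Let go, and do not shift the specimen, the petri dish, the marker or the loupe.

Things in the scene. Friction and masses are not known exactly. Their poses are not given: they have to be found in the camera images.
- hood: dark steel hood, 0.4 kg, 90 (x) by 64 (y) by 80 mm high, 4 mm walls, open underneath, yellow band, handle on top. Origin: centre of the open underside, z towards the handle. Inside its front (-x) wall a flange, 57 mm wide, x -41.5 to -21.5 mm, flush with the rim, presses the pin. Starts lying on its front wall (x up, z level, to the robot's right and partly towards it). Docked: axes as the stage's
- hood_handle (a point): middle of the hood's black handle bar, 111 mm from the open underside along the hood's z. The bar is 52 mm long along the hood's x, 16 mm wide along y, 14 mm high, 24 mm clear of the hood's top, on two posts 19 mm either side of the middle: pinch it across y. Axes as the hood's
- analyser: fixed white desktop analyser, 236 mm deep, 142 mm wide. Origin: on the worktop under the centre of its stage; its front faces its -x, its tower stands 65 to 165 mm behind (+x) the origin and rises to 189 mm above the worktop, so that a hand leaning towards the tower does not fit
- stage (a point): centre of the dark sample stage, 45 mm above the worktop, where the centre of the hood's underside belongs; axes as the analyser's. Guide rails 92 mm long along x and 7 mm high stand beside it, inner faces at y = -37 and +37 mm: 5 mm of play each side of the hood. Along x nothing locates the hood
- interlock_pin (a joint): spring-loaded steel pin, 8 mm across, 31 mm in front (-x) of the stage centre; 0 = up (6 mm above the stage), grows in m as it is pressed; 0.006 = flush with the stage. It pushes back with 0.5 N at first, 1.4 N when flush, less than the hood's weight
- pin_tip (a point): top of the interlock pin
- specimen: loose small clear specimen box on a black base, 25 by 27 mm, 26 mm high, standing on the stage 8 mm behind its centre, give or take 3 mm; origin: centre of its underside. The hood goes over it with 8 mm or more to spare all round when centred on the stage
- petri_dish: bystander: clear round dish, 60 mm across, 13 mm high, on the worktop right of the hood, before the wooden chest (front at x = 0.6 m, from y = -0.1 m to the right, 0.37 m high: keep the arm clear of it, and of the bookshelf board 0.5 m up, beyond x = 0.65 m); origin: centre of its underside
- marker: bystander: blue and white marker pen, 135 mm long along its y, 17 mm thick, lying right of the hood; origin: under its middle
- loupe: bystander: folding loupe, 36 by 26 by 16 mm, on the worktop behind and right of the hood; origin: centre of its underside
There are look-alikes about, which are no part of the job. What is shaped like the specimen but blue or orange is not meant.

How it is judged:
On the way, in this order (a step that is already met when the one before it is completed fails the run):
1. the hood stands upright on the worktop, let go (angle between hood's own z axis and vertical below 0.06 rad and height (world z) of hood below 0.005 m and contact force between hood and the arm below 0.05 N and contact force between hood and the fingers below 0.05 N), for 0.2 s.
2. the hood, standing over the stage, holds the interlock pin down (value of joint interlock_pin above 0.0045 m and horizontal distance between hood and stage below 0.015 m and angle between hood's own z axis and vertical below 0.06 rad), for 0.2 s.
At the end, for the whole second after the job is handed in: the hood stands released and at rest, flat on the stage (within 3 mm of its height, leaning under 0.04 rad), centred within 12 mm and square within 0.16 rad, and holds the pin at least 4.5 mm down; the specimen is under it, within 20 mm of the stage centre (value of joint interlock_pin above 0.0045 m and angle between hood's own z axis and vertical below 0.04 rad and z of hood in the frame of stage between -0.003 and 0.003 m and horizontal distance between hood and stage below 0.012 m and angle between the x axis of hood and the x axis of stage, either way round below 0.16 rad and horizontal distance between specimen and stage below 0.02 m and contact force between hood and the fingers below 0.05 N and linear speed of hood below 0.01 m/s); the robot touches nothing.
It fails at once if the specimen is shifted by more than 10 mm (distance of specimen from where it was at the start of the episode above 0.01 m).
It fails at once if the hood is dropped or driven onto the analyser (over 60 N) (contact force between hood and analyser above 60 N).
It fails at once if the petri dish is shifted by more than 30 mm (distance of petri_dish from where it was at the start of the episode above 0.03 m).
It fails at once if the marker is shifted by more than 30 mm (distance of marker from where it was at the start of the episode above 0.03 m).
It fails at once if the loupe is shifted by more than 30 mm (distance of loupe from where it was at the start of the episode above 0.03 m).
It also fails if it takes over 53 s, if anything falls off the work surface, if the arm or the gripper's body presses on something with over 40 N, if the wrist force passes 120 N, or if a joint passes its speed limit or range.

## Working session

There is one attempt and no reset: what is moved stays moved. The work goes in short steps, Python scripts to look and compute and a tool call to move; the robot and the scene stay as the last step left them, time stands still between calls to the robot, and variables do not carry over. Pictures are saved under pics/ and viewed, at most 10 in all, crops included, and the job is handed in when it is done.

Besides the shell and the picture viewer there is one more tool, called in YAML: its name, and indented under it one key for each argument. drive_tool: Moves the arm, as the interface text tells. Its arguments: {"type":"object","properties":{"series":{"type":"array"},"grip_force":{"type":"number"}},"required":["series"]}

```bash
ls; mkdir -p pics
python3 - <<'E'
from bench import telemetry, camera, get_calibration, r
import cv2
for n in ("side","top"):
    im=camera(n); cv2.imwrite(f"pics/{n}0.png",im[:,:,::-1]); print(n,get_calibration(n))
print(telemetry.read_state(), r.tips_ahead)
E
```

```text
pics
side {'fovy': 54.553128724392394, 'cx': 317.22960069128345, 'cy': 238.3749420596525, 'xyz': array([ 0.40028598, -0.71650503,  0.68379825]), 'rotation': array([ 0.4172982 , -0.03824   , -0.08089365,  0.90435398])}
top {'fovy': 48.33314325507284, 'cx': 309.744277820685, 'cy': 240.21081442224593, 'xyz': array([ 0.37229921, -0.02306726,  1.18350609]), 'rotation': array([ 0.04259809, -0.0496652 , -0.69977197,  0.71136345])}
{'time': 0.1, 'joint_positions': array([-1.35461913,  0.33279961, -0.06469821,  1.46087396,  0.02162046,
        1.34988536, -0.08848636]), 'joint_vel': array([-0.00012798, -0.00149336,  0.00043666, -0.00221844,  0.00027156,
       -0.00020506,  0.00023935]), 'joint_torque': array([ 1.89378625e-03, -6.24540925e+01,  2.47568625e-02, -3.90709269e+01,
       -6.13774289e-02,  3.66567064e-02,  7.64003380e-05]), 'ee_pos': array([0.14774705, 0.60690621, 0.20643123]), 'eef_rot': array([ 1.19087278e-01,  9.92883587e-01, -6.34029173e-04, -3.66806732e-05]), 'ft_force': array([-0.13210193, -0.31108381,  0.36032768]), 'torque': array([-0.00340542,  0.00460008,  0.03296196]), 'grip_force': 0.0, 'width': 0.08713921898256996} 0.022
```

View pics/side0.png

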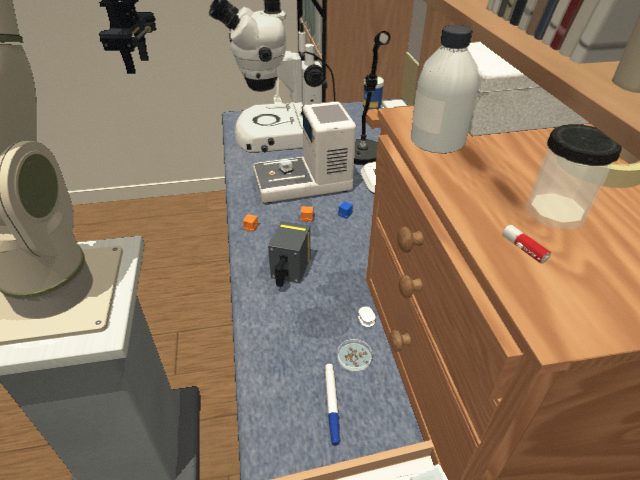

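View pics/top0.png

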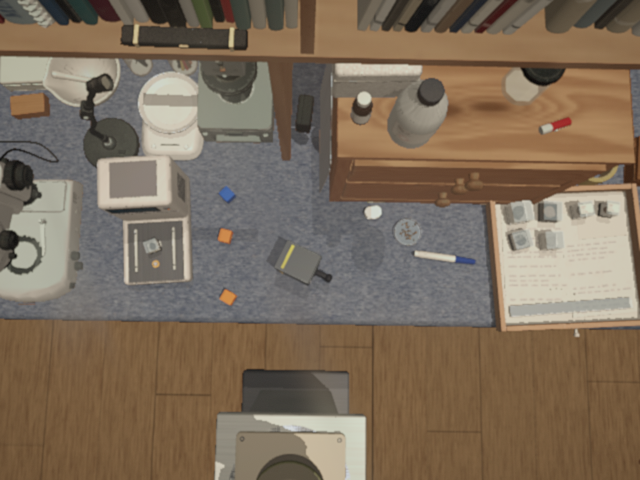

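The side view shows the hood at (290,250) lying with its handle towards (282,275). The analyser stage is at (285,175), with a clear specimen candidate at (287,165). The orange cubes (251,223), (307,213) and the blue cube (345,209) are look-alikes. In the top view the hood is at (298,262), its handle at (325,277), the stage at (156,250) and the specimen at (152,246). I'll enlarge the stage and the hood next.

```bash
cat > h.py <<'E'
import numpy as np, cv2
from scipy.spatial.transform import Rotation as R
from bench import telemetry, camera, get_calibration, r
def ray(n,uv):
    c=get_calibration(n); f=240/np.tan(np.radians(c['fovy']/2))
    d=np.array([(uv[0]-c['cx'])/f,-(uv[1]-c['cy'])/f,-1]); return c['xyz'],R.from_quat(c['rotation']).apply(d)
def plane(n,uv,z):
    o,d=ray(n,uv); return o+d*(z-o[2])/d[2]
def proj(n,p):
    c=get_calibration(n); f=240/np.tan(np.radians(c['fovy']/2))
    q=R.from_quat(c['rotation']).inv().apply(np.asarray(p)-c['xyz']); return np.array([c['cx']-f*q[0]/q[2],c['cy']+f*q[1]/q[2]])
def tri(a,b):
    (o,d),(p,e)=ray('top',a),ray('side',b); s=np.linalg.lstsq(np.c_[d,-e],p-o,rcond=None)[0]
    return (o+d*s[0]+p+e*s[1])/2, np.linalg.norm(o+d*s[0]-p-e*s[1])
E
python3 - <<'E'
from h import *
t=cv2.imread("pics/top0.png"); s=cv2.imread("pics/side0.png")
def crop(im,x,y,w,h,k): return cv2.resize(im[y:y+h,x:x+w],None,fx=k,fy=k,interpolation=cv2.INTER_CUBIC)
a=np.hstack([crop(t,110,205,100,75,4),crop(t,255,220,100,75,4)])
b=np.hstack([crop(s,245,135,100,75,4),crop(s,250,215,100,75,4)])
cv2.imwrite("pics/crop0.png",np.vstack([a,b]))
E
```

```text
(no output)
```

View pics/crop0.png

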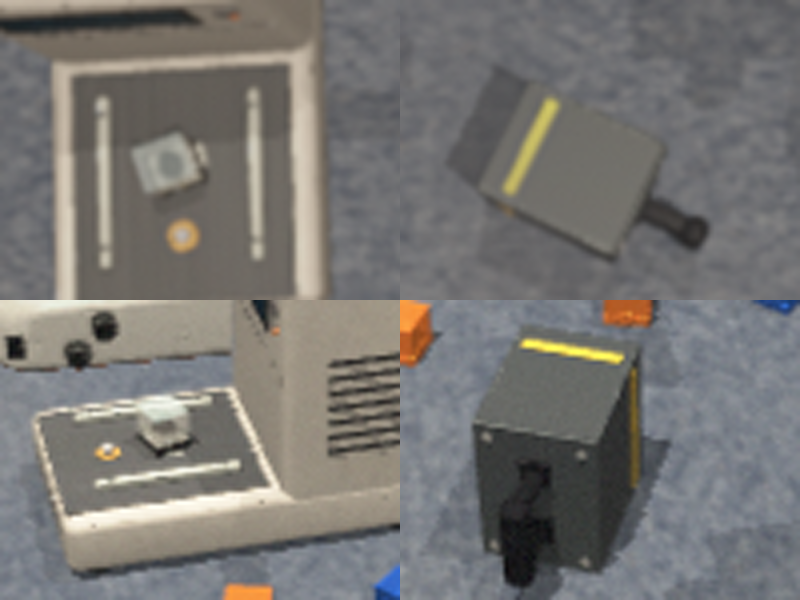

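The crops show the clear box with the black base on the stage at top (152,246) and side (286,165). It is the only clear, uncoloured one, so it is the specimen. The pin ring is at top (155.7,263.7). The hood's handle bar is at top (423 → about 325,276).

Run:
```python
from h import *
np.set_printoptions(precision=4,suppress=True)
T1=lambda x,y:(110+x/4-.4,205+y/4-.4); T2=lambda x,y:(255+(x-400)/4-.4,220+y/4-.4)
S1=lambda x,y:(245+x/4-.4,135+(y-300)/4-.4); S2=lambda x,y:(250+(x-400)/4-.4,215+(y-300)/4-.4)
P=[plane('top',T2(*c),.09) for c in [(533,80),(483,190),(663,148),(612,255)]]
for p in P: print('hood',p)
A,B,C,D=P; print(np.linalg.norm(A-B),np.linalg.norm(C-D),np.linalg.norm(A-C),np.linalg.norm(B-D))
z=(C-A)+(D-B); z/=np.linalg.norm(z); c=(A+B)/2
print('zdir',z,np.degrees(np.arctan2(z[1],z[0])),'rim',c,'handle',sum(P)/4+z*.071)
for a,b in [((533,80),(640,350)),((483,190),(505,332)),((663,148),(597,443)),((612,255),(473,423))]: print('tri',tri(T2(*a),S2(*b)))
for h in (.071,):print('handle bar top end',plane('top',T2(690,232),h), plane('side',S2(518,525),h))
for n,a,b in [('Lf',(101,97),(210,400)),('Ln',(105,267),(75,417)),('Rf',(253,88),(240,465)),('Rn',(258,258),(95,484)),('pin',(183,235),(108,451))]:
    print(n,plane('top',T1(*a),.052),plane('side',S1(*b),.052),tri(T1(*a),S1(*b)))
print('spec',plane('top',T1(163,163),.071),plane('side',S1(163,410),.071))
for n,uv in [('dish',(407,232)),('marker',(444,257)),('loupe',(373,212))]: print(n,plane('top',uv,.01))
```

```text
hood [0.5165 0.0123 0.09  ]
hood [0.4593 0.0366 0.09  ]
hood [ 0.4824 -0.0552  0.09  ]
hood [ 0.4271 -0.0299  0.09  ]
0.062193448617087865 0.06077847439776722 0.07558668501051462 0.07389877853229188
zdir [-0.4429 -0.8966  0.    ] -116.28602942071323 rim [0.4879 0.0245 0.09  ] handle [ 0.4399 -0.0727  0.09  ]
tri (array([0.5173, 0.0124, 0.0847]), np.float64(0.0003000085418751087))
tri (array([0.4553, 0.0368, 0.0869]), np.float64(0.008360340228721614))
tri (array([ 0.484 , -0.0554,  0.0859]), np.float64(0.002317122631135486))
tri (array([ 0.4277, -0.0299,  0.0856]), np.float64(0.00061325365836583))
handle bar top end [ 0.4407 -0.0704  0.071 ] [ 0.4423 -0.0892  0.071 ]
Lf [0.539 0.34  0.052] [0.5381 0.3335 0.052 ] (array([0.5395, 0.3415, 0.0472]), np.float64(0.0005175283995471702))
Ln [0.4484 0.3326 0.052 ] [0.4495 0.328  0.052 ] (array([0.4492, 0.3337, 0.0485]), np.float64(0.0011427201269311297))
Rf [0.5453 0.2595 0.052 ] [0.5452 0.2535 0.052 ] (array([0.5461, 0.2606, 0.0473]), np.float64(0.00024555792273163826))
Rn [0.4545 0.2524 0.052 ] [0.4545 0.248  0.052 ] (array([0.4548, 0.2532, 0.0486]), np.float64(9.349395948915854e-06))
pin [0.466  0.2925 0.052 ] [0.4662 0.2839 0.052 ] (array([0.4667, 0.2944, 0.0454]), np.float64(0.0003142188613553259))
spec [0.502  0.2996 0.071 ] [0.5032 0.2952 0.071 ]
dish [ 0.5486 -0.2494  0.01  ]
marker [ 0.4942 -0.3309  0.01  ]
loupe [ 0.5924 -0.1737  0.01  ]
```

```bash
cat >> h.py <<'E'
np.set_printoptions(precision=3,suppress=True)
def orient(yaw_y,lean):
    "tool y horizontal at yaw_y deg; tool z down, then turned by lean deg about tool y"
    a=np.radians(yaw_y); y=np.array([np.cos(a),np.sin(a),0]); z=np.array([0,0,-1.])
    return R.from_matrix(np.c_[np.cross(y,z),y,z])*R.from_euler('y',lean,degrees=True)
def units(pos,Rt,grasp=True):
    "row numbers that bring the grasp point (3 mm ahead of the TCP) to pos"
    s=telemetry.read_state(); R0=R.from_quat(s['eef_rot'])
    p=np.asarray(pos)-(Rt.apply([0,0,.003]) if grasp else 0)
    return np.r_[(R0.inv()*Rt).as_rotvec(degrees=True)/5,R0.inv().apply(p-s['ee_pos'])/.04]
def st():
    s=telemetry.read_state(); Rt=R.from_quat(s['eef_rot'])
    print('t',s['time'],'grasp',s['ee_pos']+Rt.apply([0,0,.003]),'axes x,y,z',*Rt.as_matrix().T,'q',s['joint_positions'],'F',s['ft_force'],'w',s['width'],s['grip_force'])
E
python3 - <<'E'
from h import *
st(); print(units([.38,.27,.33],orient(25,0))); print(units([.44,-.08,.28],orient(-26.3,0)))
E
```

```text
t 0.1 grasp [0.148 0.607 0.203] axes x,y,z [-0.972  0.236 -0.   ] [ 0.236  0.972 -0.001] [-0.    -0.001 -1.   ] q [-1.355  0.333 -0.065  1.461  0.022  1.35  -0.088] F [-0.132 -0.311  0.36 ] w 0.08713921898256996 0.0
[-0.013  0.007 10.264 -7.634 -6.815 -3.155]
[ -0.01    0.014  20.524 -11.16  -14.96   -1.894]
```

drive_tool:
  series: [0,0,10.3,-7.6,-6.8,-3.1,1,0,0,10.3,-7.6,-6.8,-3.1,1,0,0,10.3,-7.6,-6.8,-3.1,1,0,0,10.3,-7.6,-6.8,-3.1,1,0,0,10.3,-7.6,-6.8,-3.1,1,0,0,10.3,-7.6,-6.8,-3.1,1,0,0,10.3,-7.6,-6.8,-3.1,1,0,0,20.5,-11.2,-15,-1.9,1,0,0,20.5,-11.2,-15,-1.9,1,0,0,20.5,-11.2,-15,-1.9,1]

```text
time: 0.93
ee_pos: [0.3414, 0.2554, 0.2895]
eef_rot: [0.68, 0.733, -0.0, -0.0]
ft_force: [0.8, -0.5, 0.2]
width: 0.0872
grip_force: 0.0
```

Run:
```python
from h import *
st(); print(units([.44,-.08,.26],orient(-26.3,0))); print(units([.43,-.1,.24],orient(-26.3,-45)));print(units([.43,-.1,.24],orient(-26.3,45)));
print(orient(-26.3,30).apply([0,0,1]))
```

```text
t 0.9333 grasp [0.341 0.255 0.286] axes x,y,z [-0.076  0.997  0.   ] [ 0.997  0.076 -0.   ] [-0.  0. -1.] q [-1.027 -0.164  0.245  1.819  0.039  1.483 -0.713] F [ 0.776 -0.525  0.248] w 0.08715705921111898 0.0
[-0.004 -0.002  6.127 -8.547  1.824  0.658]
[ 2.401 -8.782  5.807 -8.981  1.564  1.18 ]
[-2.408  8.778  5.804 -9.072  1.51   1.18 ]
[ 0.222  0.448 -0.866]
```

drive_tool:
  series: [-2.4,8.8,5.8,-9.1,1.5,1.2,1,-2.4,8.8,5.8,-9.1,1.5,1.2,1,-2.4,8.8,5.8,-9.1,1.5,1.2,1,-2.4,8.8,5.8,-9.1,1.5,1.2,1,-2.4,8.8,5.8,-9.1,1.5,1.2,1,-2.4,8.8,5.8,-9.1,1.5,1.2,1,-2.4,8.8,5.8,-9.1,1.5,1.2,1,-2.4,8.8,5.8,-9.1,1.5,1.2,1,-2.4,8.8,5.8,-9.1,1.5,1.2,1,-2.4,8.8,5.8,-9.1,1.5,1.2,1]

```text
time: 1.77
ee_pos: [0.429, -0.101, 0.2395]
eef_rot: [0.786, 0.491, 0.319, -0.2]
ft_force: [-13.7, -96.2, -60.8]
width: 0.0872
grip_force: 0.0
```

Run:
```python
from h import *
st()
for h in (.13,.045): print(units(np.array([.4392,-.0735,h])+(h-.045)*np.array([-.443,-.897,0]),orient(-26.3,45)))
```

```text
t 1.7667 grasp [ 0.43  -0.099  0.237] axes x,y,z [0.315 0.644 0.697] [ 0.899 -0.438 -0.001] [ 0.305  0.627 -0.717] q [-0.849 -0.478  1.34   2.021 -0.323  1.261  0.11 ] F [-13.703 -96.221 -60.752] w 0.08720393704211808 0.0
[-0.047  0.158  0.038 -2.91  -0.082  0.914]
[-0.047  0.158  0.038 -2.868 -0.07   3.92 ]
```

drive_tool:
  series: [0,0,0,0,0,0,1,0,-1,0,0,0,0,1,0,-1,0,0,0,0,1]

```text
time: 2.02
ee_pos: [0.4301, -0.0965, 0.2436]
eef_rot: [0.796, 0.5, 0.289, -0.181]
ft_force: [-0.7, 0.6, 0.6]
width: 0.087
grip_force: 0.0
```

Run:
```python
from h import *
st()
cv2.imwrite("pics/side1.png",camera('side')[:,:,::-1])
```

```text
t 2.0167 grasp [ 0.431 -0.095  0.241] axes x,y,z [0.332 0.692 0.641] [ 0.901 -0.434  0.001] [ 0.28   0.577 -0.767] q [-0.802 -0.435  1.248  2.011 -0.298  1.267  0.06 ] F [-0.713  0.564  0.627] w 0.08701478081915963 0.0
```

View pics/side1.png

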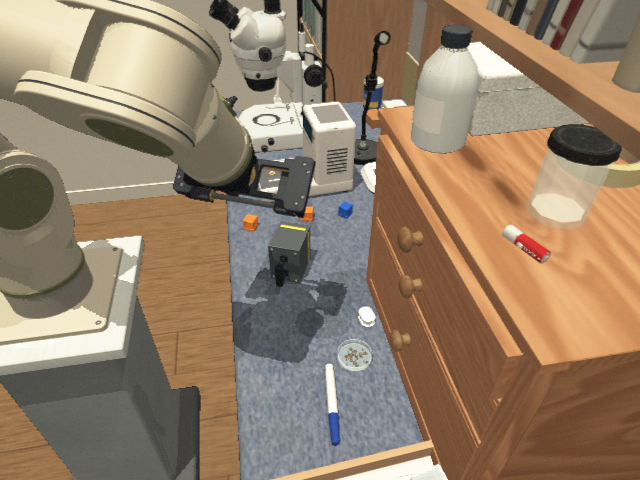

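The arm is clear. The hood is undisturbed at (290,250), and the 96 N reading was only the hard stop. I'll use a 20° lean and gentler ramps.

Run:
```python
from h import *
for h in (.2,.12,.048): print(units(np.array([.4392,-.0735,h]),orient(-26.3,20)))
```

```text
[-0.034 -4.004  0.079 -0.17  -0.047  1.169]
[-0.034 -4.004  0.079 -1.456 -0.048  2.701]
[-0.034 -4.004  0.079 -2.613 -0.05   4.079]
```

drive_tool:
  series: [0,-1,0,-0.05,0,0.3,1,0,-2,0,-0.1,0,0.7,1,0,-3,0,-0.15,0,1,1,0,-4,0.08,-0.17,-0.05,1.2,1,0,-4,0.08,-0.6,-0.05,1.7,1,0,-4,0.08,-1,-0.05,2.2,1,0,-4,0.08,-1.45,-0.05,2.7,1,0,-4,0.08,-1.45,-0.05,2.7,1]

```text
time: 2.73
ee_pos: [0.4352, -0.0755, 0.1187]
eef_rot: [0.838, 0.518, 0.145, -0.095]
ft_force: [-1.2, -0.8, -0.1]
width: 0.0869
grip_force: 0.0
```

Run:
```python
from h import *
st(); print(units([.4392,-.0735,.048],orient(-26.3,20)))
t=camera('top');s=camera('side')
k=lambda im,x,y:cv2.resize(im[y:y+100,x:x+100],None,fx=4,fy=4,interpolation=cv2.INTER_CUBIC)
cv2.imwrite("pics/c2.png",np.hstack([k(t,260,210),k(s,230,190)])[:,:,::-1])
```

```text
t 2.7333 grasp [ 0.436 -0.075  0.116] axes x,y,z [0.421 0.84  0.341] [ 0.895 -0.445 -0.009] [ 0.145  0.309 -0.94 ] q [-0.785 -0.127  1.112  2.134 -0.27   1.04  -0.002] F [-1.225 -0.827 -0.11 ] w 0.08688449008750422 0.0
[-0.084  0.009 -0.06  -0.519  0.081  1.617]
```

View pics/c2.png

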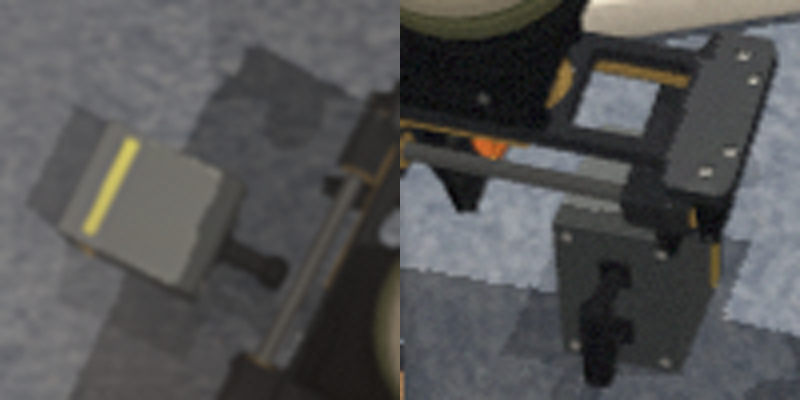

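The hand stands over the handle with its fingers at (355,180) and (235,355) in the left panel, either side of the bar at (270,270). I'll check the bar's predicted pixels before going down.

Run:
```python
from h import *
z=np.array([-.443,-.897,0])
for n in('top','side'):
  for p in ([.4392,-.0735,.071],[.4392,-.0735,.019],np.array([.4392,-.0735,.071])+.007*z,np.array([.4392,-.0735,.019])+.007*z): 
    q=proj(n,p); print(n,q,(q-([260,210] if n=='top' else [230,190]))*4+([0,0] if n=='top' else [400,0]))
```

```text
top [328.592 278.343] [274.366 273.37 ]
top [327.493 279.763] [269.971 279.052]
top [331.594 279.885] [286.377 279.539]
top [330.362 281.237] [281.448 284.949]
side [276.528 265.334] [586.111 301.336]
side [277.98  284.407] [591.92  377.627]
side [275.267 267.802] [581.07  311.208]
side [276.774 286.891] [587.098 387.563]
```

Run:
```python
from h import *
print(units([.442,-.0745,.048],orient(-26.3,20)))
```

```text
[-0.044 -0.005 -0.047 -0.566  0.089  1.705]
```

drive_tool:
  series: [0,0,0,-0.1,0.02,0.3,1,0,0,0,-0.25,0.05,0.75,1,0,0,0,-0.4,0.07,1.2,1,0,0,0,-0.5,0.09,1.5,1,0,0,0,-0.57,0.09,1.7,1,0,0,0,-0.57,0.09,1.7,0.5,0,0,0,-0.57,0.09,1.7,-0.2,0,0,0,-0.57,0.09,1.7,-1,0,0,0,-0.57,0.09,1.7,-1,0,0,0,-0.57,0.09,1.7,-1]
  grip_force: 40

```text
time: 3.67
ee_pos: [0.4432, -0.0749, 0.0521]
eef_rot: [0.836, 0.519, 0.148, -0.093]
ft_force: [-0.1, -0.9, -0.1]
width: 0.0611
grip_force: 0.0
```

drive_tool:
  series: [0,0,0,0,0,0,-1,0,0,0,0,0,0,-1,0,0,0,0,0,0,-1]
  grip_force: 60

```text
time: 3.92
ee_pos: [0.4426, -0.0749, 0.0513]
eef_rot: [0.837, 0.52, 0.147, -0.093]
ft_force: [-0.7, -0.7, -0.0]
width: 0.0418
grip_force: 0.0
```

Run:
```python
from h import *
st()
```

```text
t 3.9167 grasp [ 0.443 -0.074  0.048] axes x,y,z [0.417 0.842 0.343] [ 0.897 -0.443 -0.003] [ 0.15   0.308 -0.939] q [-0.742  0.188  1.181  2.187 -0.645  0.983  0.367] F [-0.674 -0.666 -0.012] w 0.04180264788675722 0.0
```

Fingers are slow (about 77 mm/s), so I'll keep closing.

drive_tool:
  series: [0,0,0,0,0,0,-1,0,0,0,0,0,0,-1,0,0,0,0,0,0,-1,0,0,0,0,0,0,-1,0,0,0,0,0,0,-1,0,0,0,0,0,0,-1]

```text
time: 4.42
ee_pos: [0.4424, -0.075, 0.0511]
eef_rot: [0.837, 0.519, 0.147, -0.093]
ft_force: [-1.3, 0.4, 0.8]
width: 0.0129
grip_force: 60.0
```

Run:
```python
from h import *
st(); print(units([.442,-.0745,.13],orient(-26.3,20)));print(units([.442,-.0745,.23],orient(-26.3,20)))
```

```text
t 4.4167 grasp [ 0.443 -0.074  0.048] axes x,y,z [0.417 0.842 0.342] [ 0.896 -0.443 -0.003] [ 0.149  0.308 -0.94 ] q [-0.742  0.189  1.181  2.187 -0.645  0.983  0.367] F [-1.265  0.406  0.833] w 0.01293976093719624 60.00483240466565
[-0.034 -0.004 -0.012  0.683 -0.021 -1.927]
[-0.034 -0.004 -0.012  1.539 -0.029 -4.276]
```

drive_tool:
  series: [0,0,0,0.05,0,-0.15,-1,0,0,0,0.15,0,-0.45,-1,0,0,0,0.3,0,-0.9,-1,0,0,0,0.5,0,-1.4,-1,0,0,0,0.7,0,-1.9,-1,0,0,0,0.9,0,-2.5,-1,0,0,0,1,0,-2.9,-1,0,0,0,1.1,0,-3.1,-1]

```text
time: 5.08
ee_pos: [0.4428, -0.0767, 0.1845]
eef_rot: [0.837, 0.519, 0.148, -0.093]
ft_force: [1.1, 0.3, -3.5]
width: 0.0129
grip_force: 60.0
```

Run:
```python
from h import *
st()
t=camera('top');s=camera('side')
k=lambda im,x,y:cv2.resize(im[y:y+130,x:x+130],None,fx=3,fy=3,interpolation=cv2.INTER_CUBIC)
cv2.imwrite("pics/c3.png",np.hstack([k(t,250,190),k(s,220,170)])[:,:,::-1])
```

```text
t 5.0833 grasp [ 0.443 -0.076  0.182] axes x,y,z [0.417 0.841 0.344] [ 0.896 -0.444 -0.001] [ 0.152  0.309 -0.939] q [-0.793 -0.266  1.034  2.043 -0.125  1.161 -0.18 ] F [ 1.065  0.307 -3.526] w 0.012854327254529967 59.967038626782596
```

View pics/c3.png

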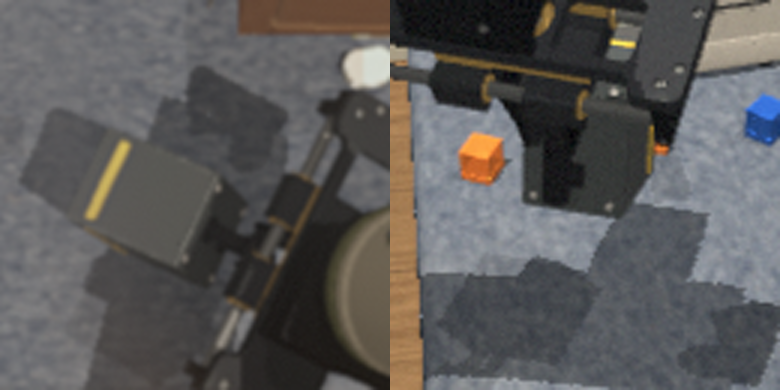

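The hood hangs firmly from the handle, still level, and the bystanders have not moved. Next I'll turn it upright in the air while yawing, so that the hand leans away from the base.

```bash
cat >> h.py <<'E'
def path(p1,y1,l1,n,a0,y0,l0,p0):
    "n rows, smooth, from (p0,yaw y0,lean l0) to (p1,y1,l1)"
    for i in range(1,n+1):
        s=i/n; s=s*s*(3-2*s); print((units(np.array(p0)+s*(np.array(p1)-p0),orient(y0+s*(y1-y0),l0+s*(l1-l0)))).round(2).tolist())
E
python3 - <<'E'
from h import *
path([.47,-.01,.25],32,-25,10,0,-26.3,20,[.443,-.076,.182])
E
```

```text
[0.09, -0.27, -0.31, 0.06, -0.0, -0.07]
[0.35, -0.96, -1.16, 0.24, -0.01, -0.14]
[0.64, -1.96, -2.44, 0.49, -0.02, -0.25]
[0.85, -3.16, -4.03, 0.81, -0.04, -0.39]
[0.88, -4.43, -5.8, 1.15, -0.06, -0.53]
[0.71, -5.64, -7.6, 1.49, -0.09, -0.67]
[0.37, -6.7, -9.27, 1.8, -0.11, -0.8]
[-0.04, -7.51, -10.65, 2.05, -0.13, -0.91]
[-0.39, -8.04, -11.59, 2.23, -0.15, -0.98]
[-0.53, -8.22, -11.93, 2.29, -0.15, -1.01]
```

drive_tool:
  series: [0.1,-0.3,-0.3,0.06,0,-0.07,-1,0.3,-0.9,-1.1,0.24,0,-0.14,-1,0.5,-1.6,-2,0.4,0,-0.2,-1,0.7,-2.4,-3,0.6,0,-0.3,-1,0.85,-3.2,-4,0.8,-0.04,-0.4,-1,0.9,-4,-5.1,1,-0.05,-0.5,-1,0.85,-4.8,-6.3,1.25,-0.07,-0.57,-1,0.7,-5.6,-7.5,1.5,-0.09,-0.67,-1,0.5,-6.3,-8.5,1.65,-0.1,-0.75,-1,0.35,-6.7,-9.2,1.8,-0.11,-0.8,-1]

```text
time: 6.02
ee_pos: [0.4634, -0.0213, 0.2364]
eef_rot: [0.571, 0.81, -0.08, 0.11]
ft_force: [-0.5, 0.1, -3.6]
width: 0.0128
grip_force: 59.9
```

Run:
```python
from h import *
st(); print(units([.47,-.01,.25],orient(40,-25)),units([.48,0.01,.25],orient(65,-45)),units([.49,0.02,.25],orient(90,-70)))
```

```text
t 6.0167 grasp [ 0.464 -0.022  0.233] axes x,y,z [-0.324  0.907 -0.269] [ 0.942  0.335 -0.005] [ 0.086 -0.255 -0.963] q [-1.009 -0.172  0.674  1.929  0.388  1.369 -0.083] F [-0.545  0.104 -3.624] w 0.012798370824026429 59.945874663535506
[-1.468 -1.864 -3.819  0.122  0.236 -0.459] [-4.678 -5.582 -7.903  0.506  0.613 -0.553] [ -9.938  -9.462 -10.658   0.646   0.904  -0.565]
```

drive_tool:
  series: [-0.3,-0.4,-0.8,0.03,0.05,-0.1,-1,-0.8,-1,-1.9,0.07,0.12,-0.25,-1,-1.3,-1.7,-3,0.1,0.18,-0.4,-1,-1.8,-2.4,-4.1,0.15,0.25,-0.46,-1,-2.5,-3.1,-5.1,0.22,0.34,-0.5,-1,-3.2,-3.9,-6,0.3,0.43,-0.52,-1,-3.9,-4.7,-6.9,0.4,0.52,-0.54,-1,-4.5,-5.4,-7.6,0.5,0.6,-0.55,-1,-4.7,-5.6,-7.9,0.5,0.61,-0.55,-1]

```text
time: 6.77
ee_pos: [0.4767, 0.0098, 0.2495]
eef_rot: [0.2, 0.902, -0.082, 0.374]
ft_force: [0.2, -0.1, -3.9]
width: 0.013
grip_force: 59.9
```

Run:
```python
from h import *
st(); print(units([.48,0.02,.25],orient(78,-57)),units([.49,0.02,.25],orient(90,-70)))
```

```text
t 6.7667 grasp [0.479 0.009 0.247] axes x,y,z [-0.64   0.299 -0.708] [0.422 0.907 0.001] [ 0.642 -0.298 -0.707] q [-0.838 -0.494  0.157  2.356  0.907  1.072  0.074] F [ 0.166 -0.094 -3.904] w 0.012950883365774017 59.9480411746481
[-2.012 -2.381 -1.643  0.03   0.252 -0.105] [-4.239 -4.91  -2.712 -0.118  0.342  0.064]
```

Run:
```python
from h import *
print(plane('top',(227,195),.02),plane('top',(225,236),.02))
print(units([.57,0.03,.25],orient(65,-45)),units([.58,0.04,.25],orient(78,-57)),units([.58,0.04,.25],orient(88,-68)))
```

```text
[0.623 0.151 0.02 ] [0.531 0.152 0.02 ]
[ 0.013  0.008 -0.003 -1.35   1.442  1.262] [-2.012 -2.381 -1.643 -1.421  1.76   1.351] [-3.85  -4.528 -2.56  -1.41   1.747  1.358]
```

drive_tool:
  series: [0,0,0,-0.2,0.2,0.2,-1,0,0,0,-0.5,0.5,0.5,-1,0,0,0,-0.9,1,0.9,-1,-0.4,-0.5,-0.3,-1.2,1.4,1.2,-1,-1,-1.2,-0.8,-1.4,1.6,1.3,-1,-1.6,-1.9,-1.3,-1.42,1.75,1.35,-1,-2.2,-2.6,-1.75,-1.42,1.75,1.35,-1,-2.8,-3.3,-2.1,-1.4,1.75,1.35,-1,-3.4,-4,-2.4,-1.4,1.75,1.36,-1,-3.8,-4.5,-2.5,-1.4,1.75,1.36,-1]

```text
time: 7.6
ee_pos: [0.5973, 0.0367, 0.3203]
eef_rot: [0.094, 0.824, -0.016, 0.559]
ft_force: [1.1, -1.0, -2.1]
width: 0.0127
grip_force: 60.0
```

Run:
```python
from h import *
st()
t=camera('top');s=camera('side')
k=lambda im,x,y:cv2.resize(im[y:y+130,x:x+130],None,fx=3,fy=3,interpolation=cv2.INTER_CUBIC)
cv2.imwrite("pics/c4.png",np.hstack([k(t,220,150),k(s,220,120)])[:,:,::-1])
```

```text
t 7.6 grasp [0.6   0.036 0.319] axes x,y,z [-0.357  0.138 -0.924] [0.173 0.982 0.08 ] [ 0.918 -0.131 -0.375] q [-0.378 -0.382 -0.086  2.412  1.551  0.536 -0.347] F [ 1.113 -1.03  -2.075] w 0.01271100776618911 59.95989891467616
```

View pics/c4.png

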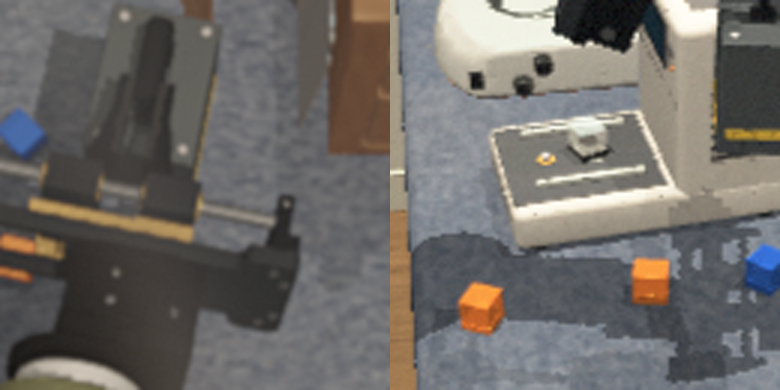

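The hood hangs almost upright with its handle at the top, and the specimen is undisturbed at about (290,166) in the side view. The arm is near its elbow limit, so I'll ease the lean while lowering.

Run:
```python
from h import *
path([.61,.04,.19],86,-58,8,0,82,-66,[.60,.036,.319])
```

```text
[-0.1, 0.53, -1.04, 0.22, 0.06, 0.06]
[-0.18, 0.71, -1.08, 0.55, 0.05, 0.22]
[-0.28, 0.97, -1.13, 1.01, 0.03, 0.44]
[-0.4, 1.27, -1.2, 1.54, 0.01, 0.7]
[-0.52, 1.57, -1.27, 2.08, -0.01, 0.96]
[-0.62, 1.83, -1.33, 2.54, -0.03, 1.19]
[-0.69, 2.02, -1.37, 2.87, -0.05, 1.35]
[-0.72, 2.09, -1.39, 2.99, -0.05, 1.41]
```

drive_tool:
  series: [0,0,0,0,0,0,-1,0,0.5,0,0.2,0,0.1,-1,0,1,0,0.4,0,0.2,-1]

```text
time: 7.95
ee_pos: [0.5986, 0.0383, 0.3023]
eef_rot: [0.095, 0.848, -0.011, 0.521]
ft_force: [-1.8, -0.2, -4.3]
width: 0.0128
grip_force: 60.0
```

Run:
```python
from h import *
st()
print(units([.61,.04,.24],orient(86,-60)))
print(units([.61,.04,.19],orient(86,-58)))
```

```text
t 7.95 grasp [0.601 0.038 0.301] axes x,y,z [-0.439  0.149 -0.886] [0.173 0.982 0.079] [ 0.882 -0.118 -0.457] q [-0.391 -0.363 -0.047  2.372  1.358  0.503 -0.147] F [-1.802 -0.232 -4.293] w 0.012835147813965282 59.95189967419719
[-0.612  0.593 -1.369  1.256 -0.037  0.883]
[-0.588  0.993 -1.379  2.361 -0.136  1.454]
```

drive_tool:
  series: [-0.1,0.1,-0.2,0.2,0,0.15,-1,-0.2,0.3,-0.5,0.5,0,0.4,-1,-0.4,0.5,-0.9,0.9,-0.02,0.65,-1,-0.6,0.6,-1.3,1.25,-0.04,0.88,-1,-0.6,0.7,-1.4,1.6,-0.07,1.1,-1,-0.6,0.9,-1.4,2,-0.1,1.25,-1,-0.6,1,-1.4,2.3,-0.13,1.4,-1,-0.6,1,-1.4,2.35,-0.13,1.45,-1]

```text
time: 8.62
ee_pos: [0.6087, 0.0416, 0.1932]
eef_rot: [0.029, 0.873, -0.016, 0.486]
ft_force: [-0.2, 0.6, -3.3]
width: 0.0128
grip_force: 59.9
```

Run:
```python
from h import *
st()
print(units([.61,.04,.15],orient(86,-58)))
t=camera('top');s=camera('side')
k=lambda im,x,y:cv2.resize(im[y:y+130,x:x+130],None,fx=3,fy=3,interpolation=cv2.INTER_CUBIC)
cv2.imwrite("pics/c5.png",np.hstack([k(t,220,150),k(s,260,150)])[:,:,::-1])
```

```text
t 8.6167 grasp [0.611 0.041 0.192] axes x,y,z [-0.526  0.035 -0.85 ] [0.067 0.998 0.   ] [ 0.848 -0.056 -0.528] q [ 0.07  -0.155 -0.399  2.417  1.872  0.311 -0.583] F [-0.182  0.595 -3.264] w 0.012847413367683781 59.938822797266766
[ 0.032  0.032  0.018  0.898 -0.038  0.525]
```

View pics/c5.png

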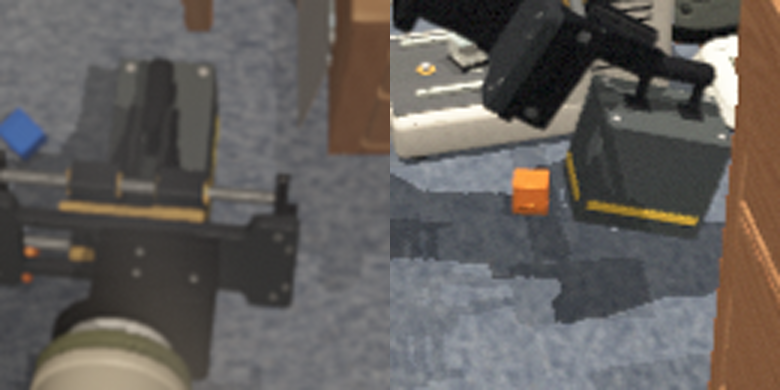

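The hood is nearly upright, tilted about 12° with its far edge low, and clear of the cube at (530,190) in the right panel and of the chest. I'll lower it further, then soften the grip so that the worktop squares it.

drive_tool:
  series: [0,0,0,0.2,0,0.1,-1,0,0,0,0.5,-0.02,0.3,-1,0,0,0,0.9,-0.04,0.52,-1,0,0,0,1.1,-0.04,0.65,-1,0,0,0,1.25,-0.04,0.74,-1,0,0,0,1.25,-0.04,0.74,-1]

```text
time: 9.22
ee_pos: [0.6069, 0.0331, 0.1371]
eef_rot: [0.023, 0.879, -0.033, 0.475]
ft_force: [-0.2, -1.3, -6.1]
width: 0.0132
grip_force: 59.9
```

Run:
```python
from h import *
st()
print(units([.61,.04,.12],orient(86,-58)),units([.61,.04,.11],orient(86,-58)))
```

```text
t 9.2167 grasp [0.609 0.033 0.136] axes x,y,z [-0.549  0.008 -0.836] [ 0.071  0.997 -0.037] [ 0.833 -0.08  -0.547] q [ 0.847  0.013 -1.159  2.417  2.147  0.415 -0.795] F [-0.203 -1.349 -6.131] w 0.013170551006855838 59.93124079919653
[-0.242 -0.242  0.349  0.319  0.192  0.21 ] [-0.242 -0.242  0.349  0.528  0.201  0.347]
```

drive_tool:
  series: [0,0,0,0,0,0,-1,0,0,0,0,0,0,-1,0,0,0,0,0,0,-1]
  grip_force: 8

```text
time: 9.47
ee_pos: [0.6071, 0.0322, 0.1376]
eef_rot: [0.024, 0.879, -0.033, 0.475]
ft_force: [0.4, 0.2, -3.7]
width: 0.0155
grip_force: 8.0
```

Run:
```python
from h import *
st()
print(units([.61,.04,.115],orient(86,-50)),units([.61,.04,.108],orient(86,-45)))
```

```text
t 9.4667 grasp [0.61  0.032 0.136] axes x,y,z [-0.548  0.011 -0.836] [ 0.073  0.997 -0.035] [ 0.833 -0.08  -0.547] q [ 0.842  0.011 -1.152  2.417  2.149  0.412 -0.799] F [ 0.378  0.178 -3.727] w 0.015541606353741504 7.984149903059006
[-0.27   1.359  0.301  0.426  0.217  0.279] [-0.283  2.359  0.289  0.566  0.223  0.376]
```

drive_tool:
  series: [-0.1,0.4,0.1,0.1,0.06,0.08,-1,-0.2,0.8,0.2,0.25,0.14,0.16,-1,-0.27,1.3,0.3,0.42,0.21,0.28,-1,-0.27,1.8,0.3,0.5,0.22,0.33,-1,-0.28,2.3,0.3,0.56,0.22,0.37,-1,-0.28,2.3,0.3,0.56,0.22,0.37,-1]

```text
time: 9.97
ee_pos: [0.611, 0.0403, 0.1143]
eef_rot: [0.032, 0.921, -0.014, 0.387]
ft_force: [-1.7, -3.4, 12.2]
width: 0.0161
grip_force: 8.0
```

Run:
```python
from h import *
st()
print(units([.61,.04,.108],orient(86,-45)))
t=camera('top');s=camera('side')
k=lambda im,x,y:cv2.resize(im[y:y+130,x:x+130],None,fx=3,fy=3,interpolation=cv2.INTER_CUBIC)
cv2.imwrite("pics/c6.png",np.hstack([k(t,220,150),k(s,260,150)])[:,:,::-1])
```

```text
t 9.9667 grasp [0.613 0.04  0.112] axes x,y,z [-0.698  0.048 -0.714] [ 0.07   0.998 -0.001] [ 0.712 -0.051 -0.7  ] q [ 0.832  0.064 -1.113  2.292  1.418  0.293 -0.049] F [-1.744 -3.435 12.228] w 0.01609193568162642 8.04056502878666
[-0.012  0.116  0.007  0.127 -0.01   0.018]
```

View pics/c6.png

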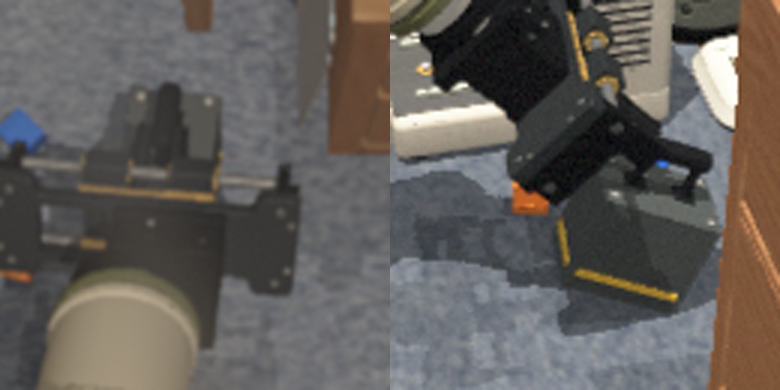

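The hood rests on its far rim edge, tilted about 20° (its band slopes down to the right while the analyser's edge slopes up). Pulling the handle back about 45 mm with a light grip should swing it flat.

Run:
```python
from h import *
print(units([.613,.04,.115],orient(86,-45)),units([.568,.037,.113],orient(86,-45)))
```

```text
[-0.016  0.13   0.003 -0.052 -0.002 -0.049] [-0.016  0.13   0.003  0.765 -0.156 -0.813]
```

drive_tool:
  series: [0,0,0,0,0,0,-1,0,0,0,0.1,0,-0.1,-1,0,0,0,0.2,-0.01,-0.2,-1,0,0,0,0.35,-0.03,-0.35,-1,0,0,0,0.5,-0.04,-0.5,-1,0,0,0,0.65,-0.06,-0.65,-1,0,0,0,0.75,-0.08,-0.75,-1,0,0,0,0.75,-0.08,-0.75,-1]
  grip_force: 4

```text
time: 10.73
ee_pos: [0.5642, 0.04, 0.1104]
eef_rot: [0.032, 0.922, -0.014, 0.385]
ft_force: [-0.3, -0.2, -2.8]
width: 0.0162
grip_force: 4.0
```

Run:
```python
from h import *
st()
t=camera('top');s=camera('side')
k=lambda im,x,y:cv2.resize(im[y:y+130,x:x+130],None,fx=3,fy=3,interpolation=cv2.INTER_CUBIC)
cv2.imwrite("pics/c7.png",np.hstack([k(t,220,150),k(s,240,150)])[:,:,::-1])
```

```text
t 10.7333 grasp [0.566 0.04  0.108] axes x,y,z [-0.701  0.048 -0.712] [ 0.069  0.998 -0.001] [ 0.71  -0.05  -0.702] q [ 0.843 -0.126 -1.105  2.394  1.223  0.16   0.039] F [-0.275 -0.16  -2.844] w 0.016182214614879335 3.9988741278648376
```

View pics/c7.png

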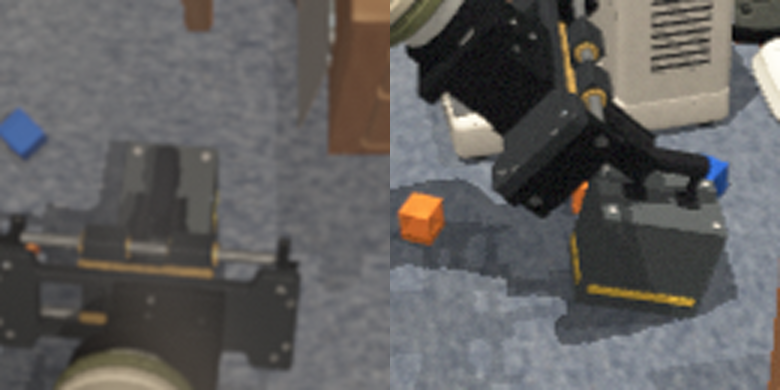

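The hood has swung most of the way down and is still slightly tilted. The band in the right panel runs (587,289)–(693,303), which I'll use to measure the tilt numerically.

```bash
cat >> h.py <<'E'
def vplane(n,uv,p,nrm):
    o,d=ray(n,uv); return o+d*(np.dot(np.asarray(p)-o,nrm)/np.dot(d,nrm))
def band(n):
    "yellow band blobs: area, and end points along the long axis"
    im=camera(n); h=cv2.cvtColor(im,cv2.COLOR_RGB2HSV); m=cv2.inRange(h,(22,110,80),(33,255,255))
    k,l,s,c=cv2.connectedComponentsWithStats(m); out=[]
    for i in range(1,k):
        if s[i,4]>25:
            v,u=np.nonzero(l==i); q=np.c_[u,v].astype(float); w=np.linalg.eigh(np.cov((q-q.mean(0)).T))[1][:,1]; t=(q-q.mean(0))@w
            out.append((s[i,4],q.mean(0)+w*t.min(),q.mean(0)+w*t.max()))
    return sorted(out,key=lambda a:-a[0])
E
python3 - <<'E'
from h import *
im=cv2.imread('pics/c7.png'); h=cv2.cvtColor(im,cv2.COLOR_BGR2HSV); print(h[295,640],h[297,640],h[260,577])
for b in band('side'):
    print(b, [vplane('side',q,[.566,.04-.032,0],[.07,.998,0]) for q in b[1:]])
E
```

```text
[ 21 180 154] [ 21 177 147] [ 21 167 131]
```

```bash
sed -i 's/(22,110,80)/(18,130,90)/' h.py
python3 - <<'E'
from h import *
for b in band('side'):
    print(b, [vplane('side',q,[.566,.04-.032,0],[.07,.998,0]) for q in b[1:]])
E
```

```text
(np.int32(93), array([340.942, 250.429]), array([305.905, 245.704])) [array([0.584, 0.007, 0.015]), array([0.509, 0.012, 0.036])]
(np.int32(44), array([297., 157.]), array([300.968, 180.177])) [array([0.496, 0.013, 0.25 ]), array([0.502, 0.012, 0.2  ])]
(np.int32(41), array([377.04 , 104.017]), array([368.935, 104.335])) [array([0.634, 0.003, 0.345]), array([0.621, 0.004, 0.345])]
```

Run:
```python
from h import *
print(units([.532,.04,.112],orient(86,-45)),units([.532,.04,.112],orient(86,-40)))
```

```text
[ 0.008  0.077 -0.011  0.571 -0.064 -0.697] [ 0.009  1.077 -0.011  0.564 -0.064 -0.696]
```

drive_tool:
  series: [0,0,0,0,0,0,-1,0,0,0,0.08,0,-0.1,-1,0,0.1,0,0.18,0,-0.25,-1,0,0.2,0,0.3,0,-0.4,-1,0,0.4,0,0.4,-0.03,-0.52,-1,0,0.6,0,0.5,-0.05,-0.65,-1,0,0.6,0,0.5,-0.05,-0.65,-1]
  grip_force: 3

```text
time: 11.52
ee_pos: [0.5334, 0.0406, 0.1142]
eef_rot: [0.033, 0.933, -0.012, 0.359]
ft_force: [-0.6, -0.0, -3.7]
width: 0.0162
grip_force: 3.0
```

Run:
```python
from h import *
st()
for b in band('side')[:2]:
    print(b, [vplane('side',q,[.566,.04-.032,0],[.07,.998,0]) for q in b[1:]])
```

```text
t 11.5167 grasp [0.535 0.04  0.112] axes x,y,z [-0.74   0.054 -0.671] [0.071 0.997 0.002] [ 0.669 -0.046 -0.742] q [ 0.713 -0.239 -0.963  2.416  0.313  0.177  0.902] F [-0.622 -0.041 -3.732] w 0.016163034013649977 2.996402531862259
(np.int32(90), array([320.902, 252.438]), array([286.086, 244.616])) [array([0.541, 0.01 , 0.014]), array([0.468, 0.015, 0.043])]
(np.int32(45), array([283.752, 155.912]), array([286.35 , 178.076])) [array([0.472, 0.015, 0.254]), array([0.475, 0.014, 0.207])]
```

The hood came along without slipping, so it needs pressing onto its edge for the rim to grip while I pull back.

Run:
```python
from h import *
s=telemetry.read_state();Q=R.from_quat(s['eef_rot']).inv()
for d in ([0,0,-.008],[-.04,0,0],[.04,0,0]): print(d,Q.apply(d)/.04)
```

```text
[0, 0, -0.008] [ 0.134 -0.     0.148]
[-0.04, 0, 0] [ 0.739 -0.071 -0.669]
[0.04, 0, 0] [-0.739  0.071  0.669]
```

drive_tool:
  series: [0,0,0,0.07,0,0.07,-1,0,0,0,0.13,0,0.15,-1,0,0,0,0.13,0,0.15,-1]

```text
time: 11.82
ee_pos: [0.5356, 0.0409, 0.1077]
eef_rot: [0.033, 0.932, -0.012, 0.362]
ft_force: [-1.8, -0.6, 4.9]
width: 0.0159
grip_force: 3.0
```

drive_tool:
  series: [0,0,0,-0.2,0,-0.22,-1,0,0,0,-0.5,0.03,0.05,-1,0,0,0,-0.9,0.07,0.4,-1,0,0,0,-1.3,0.11,0.8,-1,0,0,0,-1.65,0.14,1.1,-1,0,0,0,-1.77,0.15,1.2,-1,0,0,0,-1.65,0.15,1.33,-1,0,0,0,-1.57,0.15,1.42,-1,0,0,0,-1.57,0.15,1.42,-1]

```text
time: 12.57
ee_pos: [0.6021, 0.0404, 0.1057]
eef_rot: [0.032, 0.937, -0.012, 0.347]
ft_force: [-2.1, -0.4, -2.8]
width: 0.0164
grip_force: 3.0
```

Run:
```python
from h import *
st()
for b in band('side')[:1]:
    print(b, [vplane('side',q,[.566,.04-.032,0],[.07,.998,0]) for q in b[1:]])
```

```text
t 12.5667 grasp [0.604 0.04  0.103] axes x,y,z [-0.757  0.051 -0.651] [ 0.068  0.998 -0.001] [ 0.65  -0.045 -0.759] q [ 1.012  0.113 -1.288  2.248  1.093  0.345  0.311] F [-2.085 -0.385 -2.792] w 0.01636896984554137 3.0192625361087266
(np.int32(83), array([338.043, 247.909]), array([308.458, 234.024])) [array([0.578, 0.007, 0.023]), array([0.515, 0.012, 0.067])]
```

Run:
```python
from h import *
print(units([.62,.04,.15],orient(86,-41)),units([.62,.04,.15],orient(86,-62)))
```

```text
[ 0.007 -0.015  0.04  -0.995  0.021 -0.643] [ 0.014 -4.215  0.039 -0.968  0.022 -0.638]
```

drive_tool:
  series: [0,0,0,0,0,0,-1,0,0,0,-0.2,0,-0.15,-1,0,0,0,-0.5,0,-0.35,-1,0,-0.5,0,-0.8,0,-0.55,-1,0,-1.2,0,-0.97,0.02,-0.64,-1,0,-2,0,-0.97,0.02,-0.64,-1,0,-2.8,0,-0.97,0.02,-0.64,-1,0,-3.6,0,-0.97,0.02,-0.64,-1,0,-4.2,0,-0.97,0.02,-0.64,-1,0,-4.2,0,-0.97,0.02,-0.64,-1]
  grip_force: 25

```text
time: 13.45
ee_pos: [0.6052, 0.0227, 0.1397]
eef_rot: [0.04, 0.901, -0.044, 0.429]
ft_force: [-0.9, -1.3, -4.8]
width: 0.0154
grip_force: 25.0
```

```bash
cat >> h.py <<'E'
def tilt():
    s=telemetry.read_state(); Rt=R.from_quat(s['eef_rot']).as_matrix(); y=Rt[:,1]*[1,1,0]; y/=np.linalg.norm(y)
    b=band('side')[0]; a=[vplane('side',q,s['ee_pos']-.032*y,y) for q in b[1:]]; d=a[0]-a[1]
    print('band',*b,a,'tilt',np.degrees(np.arctan2(-d[2],d[0])))
E
python3 - <<'E'
from h import *
st();tilt()
E
```

```text
t 13.45 grasp [0.607 0.022 0.138] axes x,y,z [-0.629  0.034 -0.777] [ 0.11   0.993 -0.045] [ 0.77  -0.113 -0.628] q [ 1.145 -0.07  -1.401  2.344  1.668  0.265 -0.358] F [-0.868 -1.296 -4.828] w 0.015430723624010555 24.99598503112793
band 108 [362.08  241.338] [325.885 236.947] [array([ 0.624, -0.012,  0.05 ]), array([ 0.549, -0.003,  0.067])] tilt 12.205772713774836
```

drive_tool:
  series: [0,0,0,0,0,0,-1,0,0,0,0.15,0,0.12,-1,0,0,0,0.3,0,0.24,-1,0,0,0,0.4,0,0.33,-1,0,0,0,0.5,0,0.4,-1,0,0,0,0.5,0,0.4,-1]
  grip_force: 4

```text
time: 14.0
ee_pos: [0.6046, 0.0213, 0.1128]
eef_rot: [0.041, 0.903, -0.043, 0.427]
ft_force: [-0.4, -0.2, -3.4]
width: 0.0162
grip_force: 4.0
```

Run:
```python
from h import *
st();tilt()
```

```text
t 14.0 grasp [0.607 0.021 0.111] axes x,y,z [-0.633  0.037 -0.773] [ 0.11   0.993 -0.043] [ 0.766 -0.113 -0.632] q [ 1.075  0.155 -1.393  2.36   1.825  0.468 -0.408] F [-0.401 -0.25  -3.433] w 0.01621871035747767 4.000405445694923
band 99 [355.125 253.424] [320.045 245.791] [array([ 0.611, -0.012,  0.019]), array([ 0.536, -0.003,  0.045])] tilt 19.259027628428708
```

drive_tool:
  series: [0,0,0,0.08,0,0.06,-1,0,0,0,0.17,0,0.14,-1,0,0,0,0.28,-0.02,0.02,-1,0,0,0,0.4,-0.04,-0.1,-1,0,0,0,0.52,-0.06,-0.24,-1,0,0,0,0.65,-0.08,-0.4,-1,0,0,0,0.78,-0.1,-0.56,-1,0,0,0,0.78,-0.1,-0.56,-1]

```text
time: 14.72
ee_pos: [0.5787, 0.0228, 0.108]
eef_rot: [0.041, 0.903, -0.046, 0.425]
ft_force: [-0.3, 1.1, -3.1]
width: 0.0159
grip_force: 4.0
```

Run:
```python
from h import *
st();tilt()
```

```text
t 14.7167 grasp [0.581 0.022 0.106] axes x,y,z [-0.635  0.034 -0.772] [ 0.113  0.992 -0.048] [ 0.764 -0.118 -0.634] q [ 1.167 -0.001 -1.469  2.415  1.853  0.36  -0.539] F [-0.35   1.062 -3.139] w 0.015921636733620008 3.9935972169041634
band 100 [344.933 255.389] [308.962 249.22 ] [array([ 0.589, -0.011,  0.016]), array([ 0.513, -0.002,  0.037])] tilt 16.15714229549048
```

The tilt is about 16° with the far edge practically on the worktop, which is well inside the hood's own tipping range. I'll let it settle by opening and then rising straight up.

drive_tool:
  series: [0,0,0,0,0,0,0,0,0,0,0,0,0,1,0,0,0,-0.2,0,-0.16,1,0,0,0,-0.5,0,-0.4,1,0,0,0,-0.9,0,-0.8,1,0,0,0,-1.4,0,-1.2,1,0,0,0,-1.9,0,-1.6,1,0,0,0,-2.4,0,-2,1,0,0,0,-2.4,0,-2,1]

```text
time: 15.52
ee_pos: [0.5853, 0.0174, 0.2015]
eef_rot: [0.044, 0.896, -0.059, 0.438]
ft_force: [-1.0, -0.8, 0.2]
width: 0.0683
grip_force: 0.0
```

Run:
```python
from h import *
st()
im=camera('top'); cv2.imwrite('pics/top8.png',im[:,:,::-1])
for n in ('side','top'): 
  for b in band(n)[:3]: print(n,*b,[plane(n,q,.012) for q in b[1:]])
```

```text
t 15.5167 grasp [0.588 0.017 0.2  ] axes x,y,z [-0.612  0.027 -0.791] [ 0.131  0.989 -0.068] [ 0.78  -0.145 -0.609] q [ 0.61  -0.28  -0.869  2.352  0.93   0.239  0.307] F [-1.012 -0.787  0.185] w 0.06825564966717086 0.0
side 103 [342.008 257.287] [304.981 258.359] [array([ 0.583, -0.012,  0.012]), array([ 0.505, -0.001,  0.012])]
side 40 [377.067 103.776] [368.869 104.483] [array([0.865, 0.711, 0.012]), array([0.836, 0.71 , 0.012])]
```

The hood now stands upright: its band lies level in the side view from (342,257) to (305,258), and its foot fits the worktop. I'll bring the hand vertical and back, then measure the hood clear of it.

Run:
```python
from h import *
print(units([.50,.02,.28],orient(82,-25)),units([.40,.05,.30],orient(82,0)))
```

```text
[-0.51   5.518  0.589 -0.265 -0.405 -2.928] [-0.642 10.516  0.476  0.856 -0.014 -5.273]
```

drive_tool:
  series: [0,0.6,0,-0.4,0,-0.5,1,-0.1,1.5,0.1,-0.5,-0.1,-1.1,1,-0.2,2.5,0.2,-0.5,-0.2,-1.8,1,-0.3,3.5,0.4,-0.4,-0.3,-2.3,1,-0.4,4.5,0.5,-0.3,-0.4,-2.8,1,-0.5,5.6,0.6,-0.1,-0.4,-3.3,1,-0.5,6.8,0.6,0.2,-0.3,-3.8,1,-0.6,8,0.6,0.5,-0.2,-4.4,1,-0.6,9.2,0.5,0.7,-0.1,-4.9,1,-0.64,10.2,0.5,0.8,0,-5.2,1]

```text
time: 16.5
ee_pos: [0.4026, 0.047, 0.3028]
eef_rot: [0.074, 0.997, -0.003, 0.011]
ft_force: [0.4, -0.1, -0.0]
width: 0.087
grip_force: 0.0
```

Run:
```python
from h import *
st()
for n in ('side','top'):
  im=camera(n); cv2.imwrite(f'pics/{n}9.png',im[:,:,::-1]); h=cv2.cvtColor(im,cv2.COLOR_RGB2HSV)
  p=proj(n,[.548,.025,.118]); print('pred handle',p)
  x,y=p.astype(int); m=np.zeros(h.shape[:2],np.uint8); m[y-30:y+30,x-25:x+25]=cv2.inRange(h,(0,0,0),(180,255,48))[y-30:y+30,x-25:x+25]
  k,l,s,c=cv2.connectedComponentsWithStats(m)
  for i in range(1,k):
    if s[i,4]>20: print(n,'dark',s[i],c[i],cv2.minAreaRect(np.argwhere(l==i)[:,::-1].astype(np.float32)),plane(n,c[i],.114))
  for b in band(n)[:2]: print(n,*b,[plane(n,q,.012) for q in b[1:]])
```

```text
t 16.5 grasp [0.403 0.047 0.3  ] axes x,y,z [-0.989  0.148 -0.022] [ 0.148  0.989 -0.005] [ 0.021 -0.008 -1.   ] q [ 0.021 -0.201 -0.219  1.826 -0.032  1.493  1.23 ] F [ 0.41  -0.073 -0.04 ] w 0.08699205221642503 0.0
pred handle [323.284 208.787]
side dark [311 209  25  19 237] [322.987 216.696] ((323.0, 218.0), (18.0, 24.0), 90.0) [0.544 0.005 0.114]
side 104 [342.008 257.296] [304.981 258.328] [array([ 0.583, -0.012,  0.012]), array([ 0.505, -0.001,  0.012])]
side 42 [377.146 103.8  ] [368.876 104.471] [array([0.865, 0.71 , 0.012]), array([0.836, 0.71 , 0.012])]
pred handle [281.453 222.184]
```

Run:
```python
import cv2
t=cv2.imread('pics/top9.png',0); print('top cols 258..306/2')
for v in range(190,252,3): print(v,*t[v,258:308:2])
s=cv2.imread('pics/side9.png',0); print('side 300..348')
for v in range(196,266,3): print(v,*s[v,298:350:2])
```

```text
top cols 258..306/2
190 106 107 104 107 110 112 111 107 100 101 96 88 91 100 105 107 103 106 102 102 104 104 104 104 104
193 101 101 98 97 103 105 99 99 100 106 108 104 101 100 97 99 101 106 112 106 104 103 108 112 111
196 105 109 110 107 101 102 108 107 100 105 108 101 94 101 105 106 108 104 101 107 112 111 106 105 99
199 107 105 103 107 104 104 98 101 109 118 101 94 101 102 94 98 105 101 97 98 102 105 107 100 92
202 107 103 100 105 97 97 99 99 102 105 105 103 101 105 103 100 107 105 103 98 98 108 110 106 107
205 109 110 109 95 80 81 80 94 113 101 96 97 97 88 86 97 97 95 96 101 103 101 104 99 102
208 110 111 112 92 81 80 79 98 123 112 99 100 100 102 100 100 99 101 99 102 101 96 99 107 98
211 104 101 103 86 83 83 85 101 101 100 87 75 64 64 76 97 100 99 98 131 135 92 96 102 98
214 102 107 102 84 86 81 94 101 101 99 80 64 58 61 54 68 100 100 100 100 101 80 96 106 103
217 111 105 101 88 88 86 97 102 102 89 78 63 61 62 55 67 101 100 100 101 101 80 113 109 110
220 106 109 97 86 84 86 102 103 102 86 79 61 64 64 54 85 102 100 100 101 100 87 106 110 105
223 107 103 91 87 88 87 104 104 102 82
[... 2421 characters left out ...]
5 57 59 61 59 61 60 59 57 59 57 57 59 59 59 56 58 55 57 58 55 75 106
247 112 124 100 59 55 57 57 56 60 57 58 57 55 58 56 56 56 61 57 55 58 60 56 55 89 87
250 97 105 115 61 58 59 57 56 56 55 61 58 60 56 61 58 60 55 61 57 57 57 57 59 85 88
253 120 116 119 60 56 58 59 58 57 58 57 58 59 59 53 59 57 55 54 57 54 59 59 57 89 82
256 118 121 122 57 57 66 66 64 73 72 72 65 67 81 79 74 88 83 85 73 113 111 98 63 85 88
259 110 109 104 63 139 139 140 138 140 116 121 119 112 99 101 96 88 78 78 65 54 59 56 63 86 124
262 117 117 101 59 59 61 59 61 57 60 62 58 64 62 63 59 60 62 61 72 75 70 79 96 137 117
265 142 134 135 124 139 136 151 131 123 124 134 138 136 136 137 146 142 125 127 133 137 136 138 132 138 130
```

Run:
```python
from h import *
print(plane('top',(282.8,224.8),.118),plane('top',(284,214),.118)-plane('top',(281.5,232),.118),plane('side',(323,211),.118),plane('side',(323,214),.111), tri((282.8,224.8),(323,211)))
# top-plate screws: top view (297.5,211),(292,244); side (341,217),(306.5,232)
print(tri((297.5,211.3),(340.5,217)),tri((292,244),(306.5,232)))
# hood top face corners at top view: right edge col at v=214 ~300, v=244 ~296 ; left edge col v=214 ~270
print(plane('top',(300,214),.08),plane('top',(296,244),.08),plane('top',(270.5,214),.08),plane('top',(267,234),.08))
c=np.array([.548,.025,.2]); print(units(c,orient(82,0)))
```

```text
[0.543 0.022 0.118] [ 0.037 -0.004  0.   ] [0.546 0.018 0.118] [0.546 0.017 0.111] (array([0.545, 0.022, 0.114]), np.float64(0.0036209554706978808))
(array([ 0.574, -0.007,  0.117]), np.float64(0.005548573088017399)) (array([0.509, 0.004, 0.08 ]), np.float64(0.000852333335410558))
[ 0.572 -0.012  0.08 ] [ 0.509 -0.005  0.08 ] [0.571 0.05  0.08 ] [0.529 0.056 0.08 ]
[-0.038  0.32  -0.092 -3.572 -0.002  2.549]
```

Run:
```python
from h import *
print(units([.545,.022,.2],orient(83,0)),units([.545,.022,.111],orient(83,0)))
```

```text
[-0.041  0.32  -0.292 -3.509 -0.087  2.548] [-0.041  0.32  -0.292 -3.447 -0.08   4.772]
```

drive_tool:
  series: [0,0.1,-0.1,-0.4,0,0.3,1,0,0.2,-0.2,-1.1,-0.02,0.8,1,0,0.3,-0.3,-1.9,-0.05,1.4,1,0,0.3,-0.3,-2.7,-0.07,2,1,0,0.3,-0.3,-3.3,-0.09,2.4,1,0,0.3,-0.3,-3.5,-0.09,2.55,1,0,0.3,-0.3,-3.5,-0.09,2.55,1]

```text
time: 17.28
ee_pos: [0.5438, 0.0227, 0.2013]
eef_rot: [0.06, 0.998, -0.001, -0.001]
ft_force: [-0.9, 0.2, 0.2]
width: 0.0875
grip_force: 0.0
```

Run:
```python
from h import *
st();print(units([.545,.022,.111],orient(83,0)))
```

```text
t 17.2833 grasp [0.544 0.023 0.198] axes x,y,z [-0.993  0.12   0.002] [ 0.12   0.993 -0.002] [-0.002 -0.002 -1.   ] q [ 0.03   0.168 -0.175  1.676  0.032  1.302  1.299] F [-0.914  0.233  0.247] w 0.08745126067866998 0.0
[-0.028 -0.019  0.02  -0.036 -0.007  2.183]
```

drive_tool:
  series: [0,0,0,0,0,0.3,1,0,0,0,0,0,0.8,1,0,0,0,0,0,1.3,1,0,0,0,0,0,1.8,1,0,0,0,-0.03,0,2.1,1,0,0,0,-0.03,0,2.18,1,0,0,0,-0.03,0,2.18,0,0,0,0,-0.03,0,2.18,-1,0,0,0,-0.03,0,2.18,-1,0,0,0,-0.03,0,2.18,-1]
  grip_force: 30

```text
time: 18.12
ee_pos: [0.5458, 0.0238, 0.118]
eef_rot: [0.059, 0.998, -0.0, 0.001]
ft_force: [0.3, 0.9, -0.0]
width: 0.0681
grip_force: 0.0
```

drive_tool:
  series: [0,0,0,0,0,0,-1,0,0,0,0,0,0,-1,0,0,0,0,0,0,-1,0,0,0,0,0,0,-1,0,0,0,0,0,0,-1,0,0,0,0,0,0,-1,0,0,0,0,0,0,-1,0,0,0,0,0,0,-1,0,0,0,0,0,0,-1]

```text
time: 18.87
ee_pos: [0.5451, 0.0237, 0.1168]
eef_rot: [0.059, 0.998, -0.0, 0.0]
ft_force: [0.0, -0.2, 0.2]
width: 0.0085
grip_force: 0.0
```

Run:
```python
from h import *
st();tilt()
```

```text
t 18.8667 grasp [0.545 0.024 0.114] axes x,y,z [-0.993  0.118 -0.   ] [ 0.118  0.993 -0.001] [ 0.    -0.001 -1.   ] q [ 0.026  0.236 -0.175  1.78   0.046  1.13   1.288] F [ 0.008 -0.191  0.242] w 0.008516279812277873 0.0
band 101 [342.009 257.375] [304.982 258.281] [array([ 0.582, -0.013,  0.013]), array([ 0.504, -0.004,  0.015])] tilt 1.2176071562913227
```

Run:
```python
from h import *
for q in [(315,224.5),(332.5,223)]: print('post foot',plane('side',q,.08))
for q in [(301.5,237),(345.5,236)]: print('near top edge',plane('side',q,.08))
print('now grasp px',proj('side',[.545,.024,.114]),proj('top',[.545,.024,.114]))
s=cv2.cvtColor(camera('side'),cv2.COLOR_RGB2GRAY)
for v in range(190,242,3): print(v,*s[v,298:350:2])
t=telemetry.read_state(); print(t['width'],t['grip_force'])
```

```text
post foot [0.531 0.025 0.08 ]
post foot [0.568 0.023 0.08 ]
near top edge [ 0.497 -0.01   0.08 ]
near top edge [ 0.585 -0.023  0.08 ]
now grasp px [321.904 210.818] [281.996 223.979]
190 167 163 164 139 19 20 22 17 20 9 16 17 22 16 18 23 19 16 16 13 25 16 20 15 24 42
193 147 147 147 138 20 21 19 18 14 13 21 21 21 17 21 19 21 15 6 5 13 12 47 54 15 99
196 138 133 129 114 16 41 61 36 14 16 19 20 23 9 16 20 21 13 20 17 16 19 34 29 14 113
199 80 82 120 114 16 14 47 17 19 16 14 14 14 7 19 16 23 18 17 15 21 24 28 10 18 119
202 136 120 127 123 111 93 120 148 134 136 13 21 16 19 21 44 138 137 131 128 82 84 93 111 113 97
205 139 134 128 123 117 118 119 143 141 146 13 25 19 19 5 30 81 84 83 84 91 107 107 107 108 109
208 121 135 176 177 177 175 175 160 82 80 83 88 80 85 87 89 90 86 89 84 79 57 79 110 113 98
211 88 115 170 175 179 177 161 29 22 22 26 23 23 28 32 33 32 28 28 58 63 63 69 63 61 55
214 82 94 115 119 119 120 105 27 25 28 21 16 22 25 27 24 19 22 20 50 59 51 63 63 61 55
217 66 75 97 128 123 97 99 70 17 35 48 51 46 59 58 61 57 23 44 70 79 142 68 50 50 77
220 71 70 96 94 99 99 95 84 23 51 56 70 72 72 69 72 62 18 52 69 68 69 65 79 77 86
223 84 83 101 95 97 96 60 34 17 25 52 55 55 53 55 51 22 23 26 58 68 69 68 72 84 87
226 81 85 92 93 95 95 70 34 36 46 77 57 52 88 57 52 35 35 33 45 70 70 71 71 86 86
229 60 57 84 96 96 93 97 94 98 94 98 98 68 86 70 67 73 68 71 72 70 69 69 68 80 85
232 74 73 82 116 196 97 97 95 94 95 93 73 71 70 70 71 71 67 69 72 71 74 104 68 77 90
235 77 80 98 108 105 108 109 108 105 102 97 94 68 61 56 53 54 57 54 55 56 57 55 53 69 82
238 115 117 76 55 61 60 59 63 59 63 60 56 47 46 51 48 46 49 49 46 46 50 48 49 73 86
241 127 127 102 58 62 60 60 59 61 59 58 62 55 49 49 48 49 49 48 46 50 48 46 46 85 90
0.002840510452984206 0.0
```

The fingertips close to nothing, and in the side picture they end at row 207, above the bar at rows 210–216. So they really sit about 25 mm higher than the pose says. I'll reopen and go about 24 mm lower.

drive_tool:
  series: [0,0,0,0,0,-0.1,1,0,0,0,0,0,-0.1,1,0,0,0,0,0,-0.1,1,0,0,0,0,0,-0.1,1,0,0,0,0,0,-0.1,1,0,0,0,0,0,-0.1,1,0,0,0,0,0,-0.1,1,0,0,0,0,0,0,1]

```text
time: 19.63
ee_pos: [0.5455, 0.0238, 0.1173]
eef_rot: [0.059, 0.998, -0.0, 0.001]
ft_force: [0.9, 0.3, 0.7]
width: 0.0485
grip_force: 0.0
```

drive_tool:
  series: [0,0,0,0,0,0.1,1,0,0,0,0,0,0.25,1,0,0,0,0,0,0.4,1,0,0,0,0,0,0.55,1,0,0,0,0,0,0.65,1,0,0,0,0,0,0.65,0.2,0,0,0,0,0,0.65,-1,0,0,0,0,0,0.65,-1]

```text
time: 20.3
ee_pos: [0.5453, 0.0237, 0.091]
eef_rot: [0.059, 0.998, -0.0, 0.0]
ft_force: [-0.5, -0.2, 0.2]
width: 0.0736
grip_force: 0.0
```

Run:
```python
from h import *
st();tilt()
```

```text
t 20.3 grasp [0.545 0.024 0.088] axes x,y,z [-0.993  0.118 -0.001] [ 0.118  0.993 -0.001] [ 0.    -0.001 -1.   ] q [ 0.025  0.263 -0.175  1.805  0.052  1.077  1.283] F [-0.48  -0.197  0.204] w 0.07364343886568372 0.0
band 101 [342.009 257.375] [304.982 258.281] [array([ 0.582, -0.013,  0.013]), array([ 0.504, -0.004,  0.015])] tilt 1.2175020098696794
```

drive_tool:
  series: [0,0,0,0,0,0,-1,0,0,0,0,0,0,-1,0,0,0,0,0,0,-1,0,0,0,0,0,0,-1,0,0,0,0,0,0,-1,0,0,0,0,0,0,-1,0,0,0,0,0,0,-1,0,0,0,0,0,0,-1,0,0,0,0,0,0,-1,0,0,0,0,0,0,-1]
  grip_force: 30

```text
time: 21.18
ee_pos: [0.545, 0.0235, 0.0907]
eef_rot: [0.059, 0.998, -0.0, 0.0]
ft_force: [0.1, -0.5, -0.5]
width: 0.0156
grip_force: 30.0
```

Run:
```python
from h import *
st();tilt()
s=cv2.cvtColor(camera('side'),cv2.COLOR_RGB2GRAY)
for v in range(190,238,3): print(v,*s[v,298:350:2])
```

```text
t 21.1833 grasp [0.545 0.024 0.088] axes x,y,z [-0.993  0.119 -0.   ] [ 0.119  0.993 -0.001] [ 0.    -0.001 -1.   ] q [ 0.025  0.263 -0.174  1.806  0.052  1.077  1.283] F [ 0.114 -0.469 -0.529] w 0.015558909638288569 29.984801709651947
band 100 [342.037 257.042] [305.976 258.335] [array([ 0.582, -0.013,  0.014]), array([ 0.506, -0.004,  0.015])] tilt 0.31835067360585056
190 168 162 163 85 69 68 67 66 66 65 68 66 70 67 68 66 69 67 68 68 63 67 67 64 68 94
193 146 145 148 103 68 63 115 97 65 65 68 65 68 65 63 65 63 68 68 60 63 68 89 67 69 108
196 142 131 125 87 53 66 68 72 66 77 67 66 66 66 63 60 58 56 54 52 51 56 53 56 36 87
199 83 82 117 111 38 40 37 39 32 37 35 40 37 34 35 37 40 38 36 41 38 36 39 36 33 101
202 137 122 126 119 15 17 15 18 21 7 17 10 24 19 19 17 21 9 16 17 12 18 15 15 12 68
205 142 136 128 127 17 14 20 13 15 24 11 18 16 16 23 14 18 15 18 12 17 28 56 41 32 109
208 122 136 177 174 21 44 55 39 19 19 18 16 16 16 14 15 21 15 18 18 16 21 40 15 27 98
211 138 117 174 175 30 16 38 22 20 27 20 14 9 18 14 19 14 19 16 23 23 19 34 26 27 56
214 80 92 112 120 119 119 104 19 22 24 18 13 15 17 21 17 26 23 25 50 55 60 63 66 66 54
217 63 76 96 127 120 98 94 67 17 45 18 15 16 19 13 23 63 21 43 72 80 128 71 53 52 75
220 68 67 96 93 96 93 94 84 25 52 57 53 58 69 69 70 60 24 51 70 71 66 69 75 80 92
223 87 81 100 95 97 97 53 33 21 23 45 58 59 57 57 48 20 20 27 52 73 72 73 72 85 84
226 81 80 93 95 96 94 71 39 24 30 43 51 57 59 57 52 38 33 32 47 71 69 69 73 81 83
229 60 60 85 99 98 96 97 92 97 96 56 57 94 68 67 70 70 67 71 67 70 69 73 66 77 83
232 70 68 82 119 195 98 95 98 97 98 61 61 88 70 73 67 72 70 69 69 70 71 94 72 75 89
235 72 88 75 105 111 110 107 102 103 101 59 58 56 55 56 53 56 52 55 51 54 56 51 47 67 85
```

The bar is held, and the fingers are centred on it at column 323. I'll lift and turn it 168.6° by way of the open space, staying clear of the analyser.

drive_tool:
  series: [0,0,0,0,0,0,-1,0,0,0,0,0,-0.2,-1,0,0,0,0,0,-0.6,-1,0,0,0,0,0,-1.1,-1,0,0,0,0.3,0,-1.7,-1,0,0,0,0.6,0,-2.3,-1,0,0,0,0.9,0,-2.9,-1,0,0,0,1.1,0,-3.4,-1,0,0,0,1.2,0,-3.7,-1,0,0,0,1.2,0,-3.8,-1]
  grip_force: 50

```text
time: 22.12
ee_pos: [0.4976, 0.0298, 0.2451]
eef_rot: [0.059, 0.998, -0.0, 0.002]
ft_force: [-0.3, -0.4, -3.7]
width: 0.0157
grip_force: 50.0
```

Run:
```python
from h import *
st();
print(units([.48,.10,.24],orient(0,0)),units([.48,.15,.24],orient(-85.4,0)))
```

```text
t 22.1167 grasp [0.498 0.03  0.242] axes x,y,z [-0.993  0.118 -0.003] [ 0.118  0.993 -0.   ] [ 0.003 -0.001 -1.   ] q [ 0.028  0.041 -0.186  1.723  0.009  1.375  1.294] F [-0.301 -0.371 -3.697] w 0.01573137258880987 49.98298108577728
[ 0.024  0.032 16.644  0.645  1.69   0.05 ] [ 0.053  0.01  33.724  0.793  2.932  0.049]
```

Lifted, 3.7 N of weight held. Next is the turn, at about 6° per row.

drive_tool:
  series: [0,0,0.4,0,0.05,0,-1,0,0,1.3,0.05,0.15,0,-1,0,0,2.5,0.1,0.25,0,-1,0,0,3.7,0.15,0.4,0,-1,0,0,4.9,0.2,0.5,0,-1,0,0,6.1,0.25,0.65,0,-1,0,0,7.3,0.3,0.75,0,-1,0,0,8.5,0.35,0.9,0,-1,0,0,9.7,0.4,1,0,-1,0,0,10.9,0.45,1.1,0,-1]

```text
time: 22.95
ee_pos: [0.4845, 0.0755, 0.2413]
eef_rot: [0.512, 0.859, -0.001, -0.001]
ft_force: [0.5, 1.0, -4.3]
width: 0.0152
grip_force: 50.0
```

drive_tool:
  series: [0,0,1.2,0,0,0,-1,0,0,2.4,0,0,0,-1,0,0,3.6,0,0,0,-1,0,0,4.8,0,0,0,-1,0,0,6,0,0,0,-1,0,0,7.2,0,0,0,-1,0,0,8.4,0,0,0,-1,0,0,9.6,0,0,0,-1,0,0,10.8,0,0,0,-1,0,0,12,0,0,0,-1]

```text
time: 23.78
ee_pos: [0.4846, 0.0752, 0.2413]
eef_rot: [0.873, 0.488, -0.001, -0.0]
ft_force: [-0.1, 0.8, -3.9]
width: 0.0154
grip_force: 50.0
```

Run:
```python
from h import *
st();
print(units([.48,.17,.24],orient(-85.4,0)),units([.497,.2966,.24],orient(-85.4,0)))
```

```text
t 23.7833 grasp [0.485 0.075 0.238] axes x,y,z [ 0.524  0.852 -0.002] [ 0.852 -0.524 -0.001] [-0.002 -0.001 -1.   ] q [-0.05   0.03  -0.201  1.743  0.007  1.372 -0.804] F [-0.05   0.794 -3.901] w 0.015442260758866469 49.97879683971405
[-0.002  0.028 10.759  1.959 -1.341 -0.044] [-0.002  0.028 10.759  4.877 -2.637 -0.048]
```

drive_tool:
  series: [0,0,1.2,0.1,-0.1,0,-1,0,0,2.4,0.3,-0.2,0,-1,0,0,3.6,0.6,-0.4,0,-1,0,0,4.8,0.9,-0.6,0,-1,0,0,6,1.2,-0.8,0,-1,0,0,7.2,1.4,-1,0,-1,0,0,8.4,1.6,-1.1,0,-1,0,0,9.6,1.8,-1.2,0,-1,0,0,10.4,1.9,-1.3,0,-1,0,0,10.75,1.95,-1.34,0,-1]

```text
time: 24.62
ee_pos: [0.4791, 0.1707, 0.2412]
eef_rot: [0.999, 0.042, -0.001, 0.0]
ft_force: [-0.3, 0.5, -3.5]
width: 0.0154
grip_force: 50.0
```

Run:
```python
from h import *
st();
print(units([.497,.2966,.24],orient(-85.4,0)))
```

```text
t 24.6167 grasp [0.479 0.171 0.238] axes x,y,z [ 0.997  0.083 -0.002] [ 0.083 -0.997  0.001] [-0.002 -0.001 -1.   ] q [-0.175  0.075 -0.27   1.697  0.02   1.375 -1.936] F [-0.323  0.543 -3.528] w 0.015397066111176019 49.98300790786743
[ 0.01   0.026  0.034  0.707 -3.099 -0.05 ]
```

drive_tool:
  series: [0,0,0,0.05,-0.2,0,-1,0,0,0,0.15,-0.6,0,-1,0,0,0,0.27,-1.2,0,-1,0,0,0,0.4,-1.8,0,-1,0,0,0,0.55,-2.4,0.05,-1,0,0,0,0.65,-2.85,0.2,-1,0,0,0,0.7,-3.07,0.5,-1,0,0,0,0.7,-3.1,0.8,-1,0,0,0,0.7,-3.1,1,-1,0,0,0,0.7,-3.1,1,-1]

```text
time: 25.45
ee_pos: [0.4959, 0.2934, 0.1994]
eef_rot: [0.999, 0.043, -0.002, 0.002]
ft_force: [-0.3, -0.4, -4.3]
width: 0.0155
grip_force: 50.0
```

Run:
```python
from h import *
st()
s=telemetry.read_state(); R0=R.from_quat(s['eef_rot']); y=-R0.apply([0,1,0]); rim=s['ee_pos'][2]-.0907; print('rim',rim)
for b in band('side')[:3]:
    print(*b,[vplane('side',q,s['ee_pos']-.032*y,y) for q in b[1:]])
im=camera('top'); cv2.imwrite('pics/top10.png',im[:,:,::-1]); 
for b in band('top')[:3]: print('top',*b)
im=camera('side'); cv2.imwrite('pics/side10.png',im[:,:,::-1]); 
# stage pin orange ring and the specimen should be covered or not
print(units([.497,.2966,.24],orient(-85.4,0)))
```

```text
t 25.45 grasp [0.496 0.293 0.196] axes x,y,z [ 0.996  0.085 -0.004] [ 0.085 -0.996  0.004] [-0.004 -0.004 -1.   ] q [-0.323  0.255 -0.345  1.586  0.089  1.321 -2.166] F [-0.326 -0.396 -4.313] w 0.015531883004884414 49.98304545879364
rim 0.1087162346194418
92 [300.066 148.522] [267.949 152.6  ] [array([0.537, 0.265, 0.123]), array([0.459, 0.258, 0.124])]
42 [377.146 103.8  ] [368.876 104.471] [array([0.725, 0.281, 0.214]), array([0.704, 0.279, 0.215])]
[ 0.008 -0.014  0.055 -0.002 -0.042 -0.992]
```

The hood is level and 1–3 mm from the centre in both axes. I'll correct that, lower it to just above the pin, then go slowly.

drive_tool:
  series: [0,0,0,0.02,-0.03,0.05,-1,0,0,0,0.04,-0.06,0.2,-1,0,0,0,0.04,-0.06,0.45,-1,0,0,0,0.04,-0.06,0.7,-1,0,0,0,0.04,-0.06,0.95,-1,0,0,0,0.04,-0.06,1.15,-1,0,0,0,0.04,-0.06,1.25,-1,0,0,0,0.04,-0.06,1.3,-1,0,0,0,0.04,-0.06,1.3,-1]

```text
time: 26.4
ee_pos: [0.4979, 0.2981, 0.1501]
eef_rot: [0.999, 0.043, -0.0, 0.001]
ft_force: [-0.0, -1.0, -4.1]
width: 0.0153
grip_force: 50.0
```

Run:
```python
from h import *
st()
s=telemetry.read_state(); R0=R.from_quat(s['eef_rot']); y=-R0.apply([0,1,0]); print('rim',s['ee_pos'][2]-.0907)
for b in band('side')[:2]:
    print(*b,[vplane('side',q,s['ee_pos']-.032*y,y) for q in b[1:]])
print(units([.497,.296,.1357-.003],orient(-85.4,0)))
```

```text
t 26.4 grasp [0.498 0.298 0.147] axes x,y,z [ 0.996  0.086 -0.001] [ 0.086 -0.996  0.001] [-0.    -0.001 -1.   ] q [-0.329  0.295 -0.346  1.643  0.106  1.223 -2.182] F [-0.046 -0.97  -4.091] w 0.015300287154441115 49.98291492462158
rim 0.059385271461173395
86 [301.15  165.059] [270.908 169.349] [array([0.539, 0.27 , 0.074]), array([0.464, 0.263, 0.074])]
40 [377.138 103.945] [368.896 104.531] [array([0.727, 0.286, 0.211]), array([0.706, 0.284, 0.212])]
[ 0.009 -0.001  0.07  -0.033  0.054  0.373]
```

drive_tool:
  series: [0,0,0,-0.03,0.03,0.03,-1,0,0,0,-0.03,0.05,0.08,-1,0,0,0,-0.03,0.05,0.13,-1,0,0,0,-0.03,0.05,0.18,-1,0,0,0,-0.03,0.05,0.23,-1,0,0,0,-0.03,0.05,0.27,-1,0,0,0,-0.03,0.05,0.3,-1,0,0,0,-0.03,0.05,0.32,-1]

```text
time: 27.12
ee_pos: [0.4971, 0.2961, 0.1377]
eef_rot: [0.999, 0.043, 0.0, 0.0]
ft_force: [1.0, -1.0, -2.8]
width: 0.0152
grip_force: 50.0
```

drive_tool:
  series: [0,0,0,0,0,0.02,-1,0,0,0,0,0,0.04,-1,0,0,0,0,0,0.05,-1,0,0,0,0,0,0.05,-1]

```text
time: 27.45
ee_pos: [0.4971, 0.2961, 0.1358]
eef_rot: [0.999, 0.043, 0.0, 0.0]
ft_force: [0.2, 0.0, -3.5]
width: 0.0157
grip_force: 50.0
```

Run:
```python
from h import *
st()
s=telemetry.read_state(); R0=R.from_quat(s['eef_rot']); y=-R0.apply([0,1,0]); print('rim',s['ee_pos'][2]-.0907)
for b in band('side')[:1]:
    print(*b,[vplane('side',q,s['ee_pos']-.032*y,y) for q in b[1:]])
```

```text
t 27.45 grasp [0.497 0.296 0.133] axes x,y,z [0.996 0.086 0.   ] [ 0.086 -0.996  0.001] [ 0.    -0.001 -1.   ] q [-0.328  0.303 -0.345  1.665  0.109  1.193 -2.183] F [ 0.151  0.041 -3.453] w 0.01565273019606148 49.98383045196533
rim 0.04510609149405442
81 [301.072 170.518] [270.959 174.708] [array([0.539, 0.268, 0.059]), array([0.463, 0.261, 0.06 ])]
```

drive_tool:
  series: [0,0,0,0,0,0.02,-1,0,0,0,0,0,0.04,-1,0,0,0,0,0,0.05,-1,0,0,0,0,0,0.05,-1,0,0,0,0,0,0.05,-1]

```text
time: 27.92
ee_pos: [0.4974, 0.2963, 0.1357]
eef_rot: [0.999, 0.043, 0.001, 0.0]
ft_force: [-5.5, -3.0, 12.2]
width: 0.0155
grip_force: 50.0
```

The hood is seated (z stopped at stage height and the force rose). I'll ease off and open.

drive_tool:
  series: [0,0,0,0,0,-0.03,-1,0,0,0,0,0,-0.04,-1,0,0,0,0,0,-0.04,-0.6,0,0,0,0,0,-0.04,1,0,0,0,0,0,-0.04,1,0,0,0,0,0,-0.04,1,0,0,0,0,0,-0.04,1,0,0,0,0,0,-0.04,1,0,0,0,0,0,-0.04,1,0,0,0,0,0,-0.04,1]
  grip_force: 8

```text
time: 28.75
ee_pos: [0.497, 0.2961, 0.1354]
eef_rot: [0.999, 0.043, 0.0, 0.0]
ft_force: [-0.8, 0.6, -0.1]
width: 0.056
grip_force: 0.0
```

drive_tool:
  series: [0,0,0,0,0,0,1,0,0,0,0,0,-0.2,1,0,0,0,0,0,-0.6,1,0,0,0,0,0,-1.1,1,0,0,0,0,0,-1.8,1,0,0,0,0,0,-2.5,1,0,0,0,-0.6,0,-3,1,0,0,0,-1.2,0,-3.3,1,0,0,0,-1.6,0,-3.5,1,0,0,0,-1.6,0,-3.5,1]

```text
time: 29.58
ee_pos: [0.4313, 0.2921, 0.2788]
eef_rot: [0.999, 0.045, 0.002, -0.001]
ft_force: [-0.5, -0.2, 0.2]
width: 0.087
grip_force: 0.0
```

Run:
```python
from h import *
st()
a=np.array([.086,.996,0])*[-1,1,1]
for b in band('side')[:1]:
    e=[vplane('side',q,np.array([.4974,.2963,0])-.032*a,a) for q in b[1:]]; print(*b,e,'centre',(e[0]+e[1])/2+.032*a)
t=cv2.cvtColor(camera('top'),cv2.COLOR_RGB2GRAY)
print(proj('top',[.497,.296,.163]))
for v in range(215,275,4): print(v,*t[v,120:192:3])
```

```text
t 29.5833 grasp [0.431 0.292 0.276] axes x,y,z [0.996 0.089 0.004] [ 0.089 -0.996 -0.001] [ 0.004  0.001 -1.   ] q [-0.332  0.091 -0.375  1.606  0.035  1.448 -2.192] F [-0.473 -0.197  0.171] w 0.08704519524991175 0.0
85 [301.082 170.597] [270.967 174.758] [array([0.539, 0.268, 0.059]), array([0.463, 0.261, 0.06 ])] centre [0.498 0.296 0.059]
[138.452 242.158]
215 111 109 112 110 107 112 112 113 112 111 111 111 111 112 111 112 111 111 111 111 111 114 126 116
219 85 108 110 110 113 109 110 119 127 115 113 145 114 128 158 164 174 184 185 185 180 190 178 117
223 68 107 179 147 92 89 88 87 93 86 89 75 74 91 51 81 93 95 95 94 95 179 177 118
227 74 106 128 92 168 97 71 66 66 67 68 67 83 84 49 49 61 101 124 94 96 174 178 122
231 72 92 119 62 69 52 29 27 47 51 68 69 70 70 49 48 90 99 137 94 95 174 193 127
235 72 93 121 62 67 44 34 35 35 42 63 65 68 69 50 48 107 106 158 93 95 179 195 133
239 72 97 77 60 59 59 61 61 60 62 65 46 65 69 49 47 117 115 171 98 103 191 198 137
243 68 79 57 55 58 61 62 61 102 78 64 48 65 68 45 47 98 123 184 105 107 185 201 140
247 59 61 60 60 60 61 62 61 61 58 73 50 61 73 47 47 95 105 184 105 108 169 199 143
251 79 93 75 56 57 61 63 61 61 61 66 49 58 72 46 46 91 105 186 106 109 146 202 143
255 73 93 89 56 57 61 60 61 61 61 62 53 58 67 45 44 80 99 187 104 107 146 201 152
259 72 93 92 61 60 60 61 62 63 62 61 56 58 68 47 45 84 96 187 104 108 147 202 157
263 69 86 97 61 61 61 61 61 61 60 63 62 86 77 48 44 66 95 178 106 108 132 204 160
267 71 83 105 59 60 60 61 60 62 62 63 66 38 52 50 51 43 90 191 105 108 132 204 164
271 75 86 103 60 60 59 61 61 62 60 89 70 36 67 93 93 96 106 105 107 109 132 205 167
```

The released hood is level: its band ends are at 0.059 and 0.060 m, against the 0.0595 m expected. Its centre is at (0.498, 0.296), on the stage centre, and the hand is clear.

```bash
python3 -c "
from bench import r
print(r.close_job())"
```

```text
the job is handed in; nothing more can be done
None
```

I handed the job in at about 30 s. By my measurements the hood is released, flat and within about 2 mm of the stage centre. I couldn't see the pin or the specimen under the hood, and `r.close_job()` gave no verdict.

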